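Unstack the nested casting flasks over their wax trees

ROBOT

A 6-joint arm with a two-finger parallel gripper is mounted at the origin on a cart in front of the work surface, level with it; the furniture and walls round the work are solid. World frame = base frame: x ahead of the robot, y to its left, z up, the work surface at z = 0. Lengths are in mm, angles in rad, forces in N, time in s.
With the tool pointing down it reaches from about 375 to 925 mm from the base axis. Payload 5.7 kg.
Tool frame: the origin (TCP) lies between the finger pads; the fingertips stand 17 mm ahead of it and the grasp point (between the pads) lies 2 mm behind it; z points along the fingers, y is the direction in which the jaws open and shut (so a half turn about z gives the same grasp; the last joint's range is limited). The gripper opens to 88 mm and grips with 3 to 60 N. Pads are 20 mm wide; open, the fingers measure 115 mm over their backs; the gripper's body (75 mm by 178 mm) begins 61 mm behind the grasp point.
Start: joints at [-1.376, 0.359, 1.51, -0, 1.272, -0.115], TCP at [182.906, -571.41, 239.623] pointing down, gripper open.
Joint ranges: [-2.97, 2.97], [-1.01, 2.36], [0.21, 2.38], [-0.96, 4.11], [0.2, 2.71], [-2.98, 2.98]. Speed limits (rad/s): [2.39, 2.39, 3.14, 3.14, 3.14, 3.14].

INTERFACE

Orientations are given as a unit quaternion [w, x, y, z].
In Python, from cell import ctrl gives the robot as it stands.
- The arm moves only by the tool arm_command, never from a script. Its arguments are lists of equal length, an entry for each row: "offset": the shift along the tool's x, y, z in cm, a list of three; "twist": the turn, a rotation vector about the tool's x, y, z in degrees, a list of three; "hand": the gripper command: -1 is shut, 1 is fully open, values between are in proportion. In form: {"offset": [[x, y, z], ...], "twist": [[ax, ay, az], ...], "hand": [hand, ...]}. A call has 1 to 20 rows; each row shifts and turns the commanded pose from where the row before left it, along the tool's axes as they then stand; what a row does not reach is not made up. A row lasts 1/12 s, in which the tool goes at most 41.7 mm and 7.16 degrees, less where a joint would pass 70% of its speed; a pose out of reach is approached as far as the arm can. A call is refused whole if a number of a shift passes 4.17 or a number of a turn 7.16, either way. A call with a gripper value outside its range is refused whole. The fingers move at their own pace and stop on an object; "newtons" is the grip in N (left out, the last holds). Time passes only in rows, so rows that do not move let the fingers close. It gives the time, the measured TCP pose, the force and the opening at its end, in the units of the state.
- ctrl.get_state(): the state, without advancing time (a new reading comes with each control period).
- ctrl.grab_frame(name): name is "side" or "top" or "wrist"; returns a dict with "image" (384x512x3 uint8, blue, green, red), "fx", "fy", "cx", "cy" (pixels), "R" (3x3) and "t" (3): a world point X has camera coordinates R X + t. Camera axes: x right, y down, z forward; pixel columns grow to the right and rows downward; lengths in mm; the calibration is good to about 2 mm. A picture is of the moment at which its call begins. There is no depth.
- ctrl.sign_off(): hands the job in, once; it reports no verdict.
Trained networks look in the newest picture that a camera, given by its name, has taken for a name from the list of things; names that differ only in an ending like _2 or _b are one class to them, and where a whole thing is asked for, a point or a joint stands for the part that bears it (a point fixed in the world has none). Each returns a list of dicts, best first, with "p" (0 to 1); they miss things now and then, are a little off and sometimes report something else, mostly with a low value. They report only what shows in the picture. A call takes as long as a camera call. They do not tell look-alikes from the thing itself.
- ctrl.search_frame(camera, thing): "centre" ([x, y, z] in mm, in the coordinates of the camera as it stood for that picture, good to about 4 mm: the middle of the surface that is visible of it).
- ctrl.tip_of(camera, thing): "centre" ([x, y, z] in mm, in the coordinates of the camera as it stood for that picture, good to about 4 mm: a listed point, or the origin of a listed thing).
The state is a dict: "time_s": time; "q": joint angles; "joint_velocities": joint speeds; "joint_torque": joint torques, N m; "eef_pos": TCP position; "orientation": TCP orientation; "force": force on the tool from outside, world axes, zero at the start; "ft_torque": the same for the moment, N m; "gripper_width": finger opening in mm.
Only numpy, scipy, OpenCV 4.12 (cv2) and the standard library are available. Lean on these libraries where they do the work, as an engineer would, in place of code of your own. Each camera call takes 0.05 s, during which the arm holds its last target.

TASK

The three steel casting flasks are stacked away one inside the other; take the nest apart and lower each flask gently, straight down, over the wax tree it fits, until it sits flat and upright on that tree's rubber base with the whole tree inside and below its rim, ready for the investment plaster. Do not knock the wax, and leave the tweezers, the dropper bottle and the black-lidded jar where they are.

Things in the scene. Friction and masses are not known exactly. Their poses are not given: they have to be found in the camera images.
- slim_flask_mid (a point): Centre (on the axis, 68 mm above the foot) of the slim, tall casting flask: steel tube open at both ends, upright, outside 40 mm, bore 34 mm, 136 mm tall, 0.25 kg; z up along it. At the start innermost of the nest, with about 4 mm of play; its top 40 mm stands clear above the middle flask. Grip it across the outside, 16 mm below its rim.
- middle_flask_mid (a point): Centre (on the axis, 48 mm above the foot) of the middle casting flask: steel tube open at both ends, upright, outside 54 mm, bore 48 mm, 96 mm tall, 0.25 kg; z up along it. At the start round the slim flask and inside the broad one, with about 4 mm of play; its top 40 mm stands clear above the broad one. Grip it across the outside, 16 mm below its rim.
- broad_flask_mid (a point): Centre (on the axis, 28 mm above the foot) of the broad, low casting flask: steel tube open at both ends, upright, outside 69 mm, bore 63 mm, 56 mm tall, 0.25 kg; z up along it. At the start outermost of the nest of three, all upright on the bench. Grip it across the outside, 16 mm below its rim.
- slim_tree: A slender wax tree of small drops, 15 mm wide, top 118 mm above the bench, for the slim, tall flask. Origin: on the bench, on its axis; z up. It stands on a fixed black rubber sprue base 64 mm wide: rim lip 4 mm wide, 10 mm high; in it a flat seat 6 mm above the bench for the flask's foot, round a tapered boss (29 mm wide at the seat, 15 mm at its top at 20 mm) that enters the bore.
- middle_tree: A wax tree with three tiers of small rings, 28 mm wide, top 80 mm above the bench, for the middle flask. Origin: on the bench, on its axis; z up. It stands on a fixed black rubber sprue base 78 mm wide: rim lip 4 mm wide, 10 mm high; in it a flat seat 6 mm above the bench for the flask's foot, round a tapered boss (43 mm wide at the seat, 29 mm at its top at 20 mm) that enters the bore.
- broad_tree: A low, wide wax tree with one tier of rings, 43 mm wide, top 46 mm above the bench, for the broad, low flask. Origin: on the bench, on its axis; z up. It stands on a fixed black rubber sprue base 93 mm wide: rim lip 4 mm wide, 10 mm high; in it a flat seat 6 mm above the bench for the flask's foot, round a tapered boss (58 mm wide at the seat, 44 mm at its top at 20 mm) that enters the bore.
- tweezers: Bystander: steel tweezers lying flat, 122 mm long, 8 mm high; origin at the middle of the underside.
- dropper_bottle: Bystander: small brown dropper bottle, 34 mm across, 102 mm tall; origin at the centre of its underside.
- wax_jar: Bystander: screw-lid jar with a black lid, 55 mm across, 68 mm tall; origin at the centre of its underside.
Not all that is in view belongs to the job. What is shaped like the part that bears broad_flask_mid but green is not meant.

How it is judged (in metres and radians):
At the end, for the whole second after the job is handed in: Each flask stands upright (within 0.06 rad) and at rest on the base of its own tree: axis within 6 mm of the tree's, foot on the seat (height within 4 mm) (horizontal distance between slim_flask_mid and slim_tree below 0.006 m and z of slim_flask_mid in the frame of slim_tree between 0.07 and 0.078 m and angle between each of slim_flask_mid, middle_flask_mid, broad_flask_mid's own z axis and vertical below 0.06 rad and linear speed of each of slim_flask, middle_flask, broad_flask below 0.02 m/s and angular speed of each of slim_flask, middle_flask, broad_flask below 0.2 rad/s and horizontal distance between middle_flask_mid and middle_tree below 0.006 m and z of middle_flask_mid in the frame of middle_tree between 0.05 and 0.058 m and horizontal distance between broad_flask_mid and broad_tree below 0.006 m and z of broad_flask_mid in the frame of broad_tree between 0.03 and 0.038 m); the robot touches nothing.
It fails at once if the wax of a tree is knocked (pressed with more than 4 N) (contact force between anything else and slim_tree above 4 N or contact force between anything else and middle_tree above 4 N or contact force between anything else and broad_tree above 4 N).
It fails at once if a flask is dropped or slammed down on its base (faster than 0.5 m/s over the last 30 mm) ((horizontal distance between slim_flask_mid and slim_tree below 0.03 m and z of slim_flask_mid in the frame of slim_tree below 0.104 m and linear speed of slim_flask above 0.5 m/s) or (horizontal distance between middle_flask_mid and middle_tree below 0.03 m and z of middle_flask_mid in the frame of middle_tree below 0.084 m and linear speed of middle_flask above 0.5 m/s) or (horizontal distance between broad_flask_mid and broad_tree below 0.03 m and z of broad_flask_mid in the frame of broad_tree below 0.064 m and linear speed of broad_flask above 0.5 m/s)).
It fails at once if a flask is tipped over (angle between any of slim_flask_mid, middle_flask_mid, broad_flask_mid's own z axis and vertical above 0.6 rad).
It fails at once if the tweezers, the dropper bottle or the jar is pushed more than 30 mm out of place (distance of any of tweezers, dropper_bottle, wax_jar from where it was at the start of the episode above 0.03 m).
It also fails if it takes over 99 s, if anything falls off the work surface, if the arm or the gripper's body presses on something with over 40 N, if the wrist force passes 120 N, or if a joint passes its speed limit or range.

## Working session

There is one attempt and no reset: what is moved stays moved. The work goes in short steps, Python scripts to look and compute and a tool call to move; the robot and the scene stay as the last step left them, time stands still between calls to the robot, and variables do not carry over. Pictures are saved under pics/ and viewed, and the job is handed in when it is done.

Besides the shell and the picture viewer there is one more tool, called after "Emit:" by a JSON object that holds its "op" and its "data". arm_command: Moves the arm, as the interface text tells. Its arguments: {"type":"object","properties":{"offset":{"type":"array"},"twist":{"type":"array"},"hand":{"type":"array"},"newtons":{"type":"number"}},"required":["offset","twist","hand"]}

```bash
ls; mkdir -p pics; python3 - <<'E'
from cell import ctrl
import cv2,json
print(ctrl.get_state())
for n in ("top","side","wrist"):
    f=ctrl.grab_frame(n); cv2.imwrite(f"pics/{n}0.png",f["image"]); print(n,f["fx"],f["cx"],f["cy"],f["R"],f["t"])
E
```

```text
pics
{'time_s': 0.0, 'q': array([-1.37611520e+00,  3.59488464e-01,  1.51141414e+00, -2.09640874e-06,
        1.27249489e+00, -1.15120218e-01]), 'joint_velocities': array([ 0.00223723, -0.00047417,  0.00056506,  0.00149556, -0.00067997,
        0.00016602]), 'joint_torque': array([ 2.68219635e-03, -5.15368366e+01, -2.70727497e+01,  6.77112280e-02,
        3.50844429e-02, -1.36353592e-04]), 'eef_pos': array([ 182.77543259, -570.80030763,  238.8263739 ]), 'orientation': array([-9.01667400e-04,  9.88026410e-01,  1.54282202e-01, -3.68900966e-05]), 'force': array([ 0.40263663, -0.53039031, -0.76789072]), 'ft_torque': array([-0.00087498, -0.04573821, -0.01961035]), 'gripper_width': 87.63787435257863}
top 475.98765700780666 256.026483043583 194.11440103643073 [[ 0.01364852 -0.9998666  -0.0089723 ]
 [-0.98404405 -0.01183947 -0.17753068]
 [ 0.17740077  0.01125217 -0.98407436]] [  12.79500856  585.01131272 1323.03099912]
side 410.9638658603301 251.29519063361067 188.7744913546407 [[-0.91505263 -0.40323697 -0.00886782]
 [-0.18249688  0.43354099 -0.88246082]
 [ 0.35968539 -0.80587974 -0.47030231]] [ 546.03903673  180.25041895 1015.21482811]
wrist 283.2584283980222 256.78114018736613 188.63241431980634 [[ 0.30360188 -0.95279807 -0.00131469]
 [-0.91391784 -0.29160258  0.28235105]
 [-0.26940691 -0.08452079 -0.95931025]] [-599.62560543  -35.12390392  390.79524571]
```

View pics/top0.png

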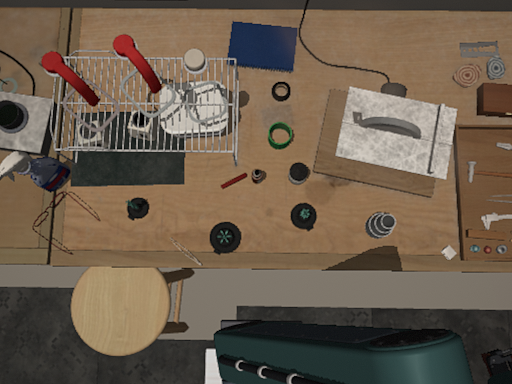

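View pics/side0.png

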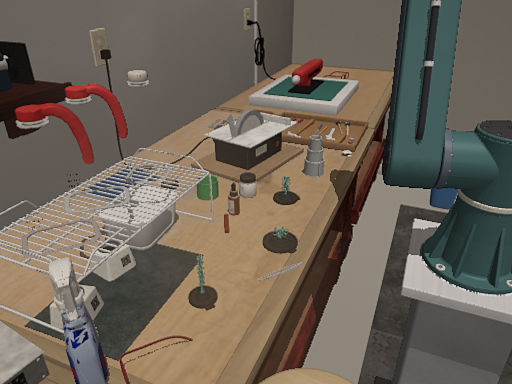

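```bash
cat > h.py <<'E'
from cell import ctrl
import cv2,numpy as np
def see(cams=("top","side"),names=(),fns=("tip_of",)):
    out={}
    for c in cams:
        f=ctrl.grab_frame(c); R=np.array(f["R"]);t=np.array(f["t"]); out[c]=f
        for n in names:
            for fn in fns:
                for r in getattr(ctrl,fn)(c,n)[:3]:
                    p=np.array(r["centre"]); w=R.T@(p-t); 
                    print(c,fn,n,round(r["p"],2),w.round(1),"px",(f["fx"]*p[0]/p[2]+f["cx"]).round(),(f["fy"]*p[1]/p[2]+f["cy"]).round())
    return out
def proj(f,X):
    p=np.array(f["R"])@np.array(X,float)+np.array(f["t"]); return np.array([f["fx"]*p[0]/p[2]+f["cx"],f["fy"]*p[1]/p[2]+f["cy"]])
def ray(f,px,z):
    R=np.array(f["R"]);t=np.array(f["t"])
    o=-R.T@t; d=R.T@np.array([(px[0]-f["cx"])/f["fx"],(px[1]-f["cy"])/f["fy"],1.]); return o+d*(z-o[2])/d[2]
E
python3 - <<'E'
from h import *
see(names=["slim_flask_mid","middle_flask_mid","broad_flask_mid","slim_tree","middle_tree","broad_tree","tweezers","dropper_bottle","wax_jar"])
E
```

```text
top tip_of slim_flask_mid 0.63 [ 496.9 -335.3   69.2] px 382.0 225.0
top tip_of middle_flask_mid 0.47 [ 498.8 -332.2   49.3] px 379.0 225.0
top tip_of broad_flask_mid 0.75 [770.9 -46.3  29.5] px 279.0 135.0
top tip_of broad_flask_mid 0.74 [ 496.9 -334.7   28.4] px 378.0 227.0
top tip_of slim_tree 0.41 [546.5 372.6   1.3] px 138.0 208.0
top tip_of middle_tree 0.71 [ 496.9 -331.3   49.1] px 379.0 226.0
top tip_of middle_tree 0.45 [ 531.9 -118.9    4.4] px 303.0 215.0
top tip_of middle_tree 0.26 [ 497.9 -333.    67.7] px 381.0 225.0
top tip_of broad_tree 0.39 [462.4 108.9  -4. ] px 226.0 238.0
top tip_of tweezers 0.47 [421.7 226.3   0.8] px 185.0 251.0
top tip_of dropper_bottle 0.71 [6.43e+02 1.50e+01 3.00e-01] px 258.0 178.0
top tip_of wax_jar 0.76 [ 653.7 -102.     1.4] px 297.0 175.0
side tip_of slim_flask_mid 0.67 [ 503.2 -335.4   68.3] px 314.0 155.0
side tip_of middle_flask_mid 0.67 [ 502.9 -341.1   53.1] px 315.0 159.0
side tip_of broad_flask_mid 0.86 [ 504.5 -334.4   30.8] px 313.0 165.0
side tip_of broad_flask_mid 0.85 [774.4 -42.2  29.6] px 206.0 187.0
side tip_of broad_flask_mid 0.48 [ 506.3 -334.    51.3] px 313.0 160.0
side tip_of slim_tree 0.48 [ 5.502e+02  3.773e+02 -3.000e-01] px 202.0 299.0
side tip_of middle_tree 0.56 [ 533.1 -117.6   -2.4] px 285.0 200.0
side tip_of broad_tree 0.61 [465.4 110.9  -0.8] px 280.0 243.0
side tip_of tweezers 0.74 [425.7 229.9  -3.4] px 278.0 274.0
side tip_of dropper_bottle 0.54 [643.9  24.9   2.2] px 233.0 213.0
side tip_of wax_jar 0.81 [ 6.556e+02 -9.840e+01  5.000e-01] px 247.0 194.0
```

```bash
python3 - <<'E'
from h import *
t=cv2.imread("pics/top0.png");s=cv2.imread("pics/side0.png")
c=lambda im,x,y,w=36: cv2.resize(im[y-w:y+w,x-w:x+w],(260,260),interpolation=cv2.INTER_CUBIC)
a=np.hstack([c(t,380,225),c(t,303,215),c(t,226,237)]);b=np.hstack([c(s,314,158),c(t,138,208),c(t,280,135)])
cv2.imwrite("pics/crop0.png",np.vstack([a,b]))
E
```

```text
(no output)
```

View pics/crop0.png

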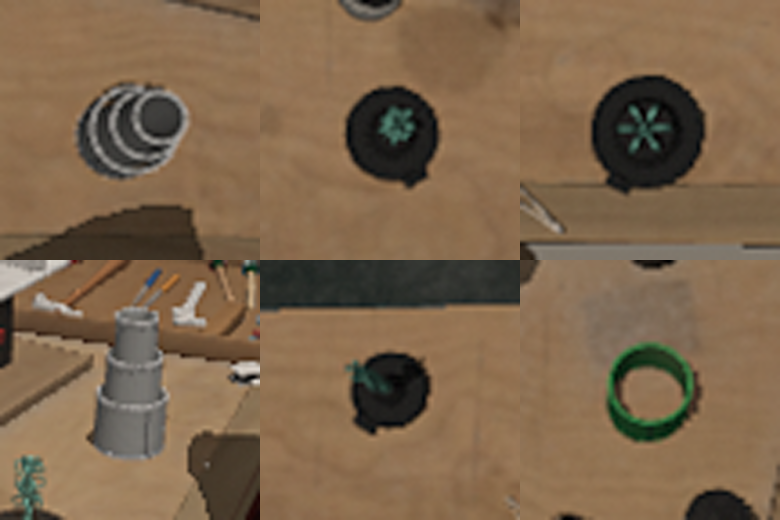

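View pics/wrist0.png

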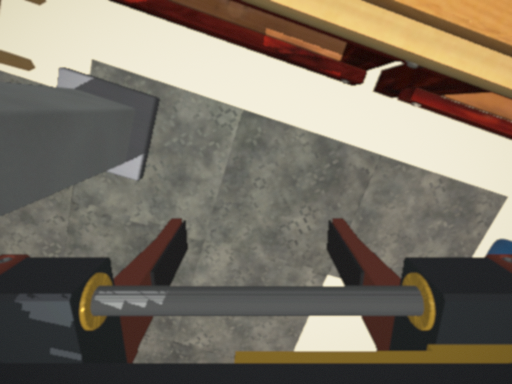

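```bash
cat >> h.py <<'E'
from scipy.spatial.transform import Rotation as Ro
def st():
    s=ctrl.get_state(); q=s["orientation"]; R=Ro.from_quat([q[1],q[2],q[3],q[0]])
    return s,np.array(s["eef_pos"]),R
def plan(tgt,yaw=0.):
    """remaining tool-frame cm shift and twist deg to tgt, yaw (tool x heading, deg), tool down"""
    s,p,R=st(); Rt=Ro.from_euler('z',yaw,degrees=True)*Ro.from_quat([1,0,0,0])
    print("t",round(s["time_s"],2),"pos",p.round(1),"w",round(s["gripper_width"],1),"F",s["force"].round(2))
    print("shift world",(np.array(tgt)-p).round(1),"twist tool deg",np.degrees((R.inv()*Rt).as_rotvec()).round(2),"shift tool(now) cm",(R.inv().apply(np.array(tgt)-p)/10).round(2))
E
python3 - <<'E'
from h import *
f=ctrl.grab_frame("wrist");s,p,R=st()
Rc=np.array(f["R"]);o=-Rc.T@f["t"]
print("cam in tool",R.inv().apply(o-p),"axis",R.inv().apply(Rc[2]))
plan([480,-335,300])
E
```

```text
cam in tool [  75.82016915    0.56467534 -145.08009736] axis [-2.82540265e-01 -1.12743152e-04  9.59255433e-01]
t 1.2 pos [ 182.9 -571.4  239.7] w 87.6 F [0.29 0.12 0.79]
shift world [297.1 236.4  60.3] twist tool deg [-0.   -0.   17.75] shift tool(now) cm [ 35.5  -13.46  -6.03]
```

Emit:
{"op": "arm_command", "data": {"offset": [[0,0,-2],[0,0,-2],[0,0,-2.0],[2.7,-2.15,0],[2.7,-2.15,0],[2.7,-2.15,0],[2.7,-2.15,0],[2.7,-2.15,0],[2.7,-2.15,0],[2.7,-2.15,0],[2.7,-2.15,0],[2.7,-2.15,0],[2.7,-2.15,0],[2.7,-2.15,0],[0,0,0],[0,0,0],[0,0,0]], "twist": [[0,0,5.9],[0,0,5.9],[0,0,5.95],[0,0,0],[0,0,0],[0,0,0],[0,0,0],[0,0,0],[0,0,0],[0,0,0],[0,0,0],[0,0,0],[0,0,0],[0,0,0],[0,0,0],[0,0,0],[0,0,0]], "hand": [1,1,1,1,1,1,1,1,1,1,1,1,1,1,1,1,1], "newtons": 20}}

```text
time_s: 2.62
eef_pos: [479.6, -335.1, 299.5]
orientation: [0.0, 1.0, 0.0, -0.0]
force: [0.5, -0.4, -0.4]
gripper_width: 87.6
```

```bash
python3 - <<'E'
from h import *
plan([500,-335,300])
fs=see(("wrist",),["slim_flask_mid","middle_flask_mid","broad_flask_mid"])
cv2.imwrite("pics/w1.png",fs["wrist"]["image"])
E
```

```text
t 2.62 pos [ 479.6 -335.1  299.5] w 87.6 F [ 0.47 -0.44 -0.44]
shift world [20.4  0.1  0.5] twist tool deg [0.01 0.04 0.05] shift tool(now) cm [ 2.04 -0.01 -0.05]
wrist tip_of slim_flask_mid 0.58 [ 497.7 -335.9   64.9] px 257.0 150.0
wrist tip_of middle_flask_mid 0.56 [ 499.5 -332.1   47.1] px 254.0 147.0
```

View pics/w1.png

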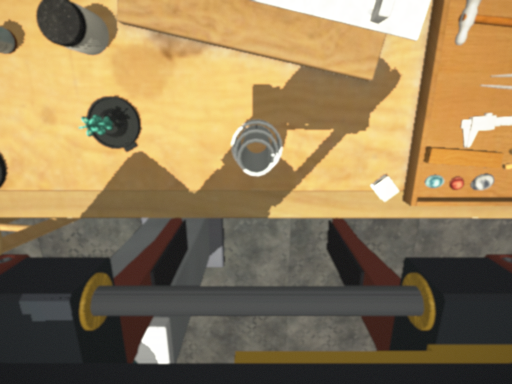

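```bash
cat >> h.py <<'E'
def circ(f,c,r,n=90):
    a=np.linspace(0,2*np.pi,n); return np.array([proj(f,[c[0]+r*np.cos(t),c[1]+r*np.sin(t),c[2]]) for t in a])
def overlay(f,circles,ctr,w,name,S=8):
    """circles: list of (x,y,z,r)"""
    x0,y0=int(ctr[0]-w),int(ctr[1]-w); im=f["image"]; H,W=im.shape[:2]
    x0=max(0,x0);y0=max(0,y0);c=im[y0:y0+2*w,x0:x0+2*w]; c=cv2.resize(c,None,fx=S,fy=S,interpolation=cv2.INTER_CUBIC)
    for i,(x,y,z,r) in enumerate(circles):
        p=(circ(f,(x,y,z),r)-[x0,y0]+0.5)*S
        cv2.polylines(c,[p.astype(np.int32)],True,[(0,0,255),(0,255,255),(255,0,255),(255,255,0)][i%4],1)
    cv2.imwrite(name,c)
E
python3 - <<'E'
from h import *
f=ctrl.grab_frame("wrist")
overlay(f,[(500,-335,136,20),(500,-335,96,27),(500,-335,56,34.5)],(257,148),36,"pics/o1.png")
f=ctrl.grab_frame("top")
overlay(f,[(500,-335,136,20),(500,-335,96,27),(500,-335,56,34.5)],(380,225),25,"pics/o2.png",12)
E
```

```text
(no output)
```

View pics/o1.png

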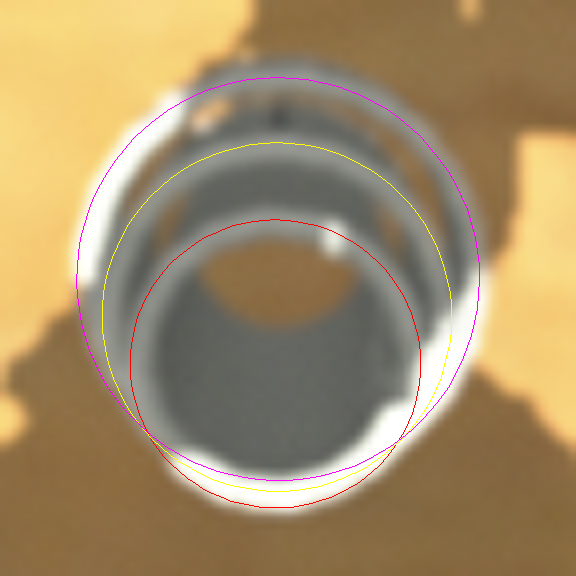

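View pics/o2.png

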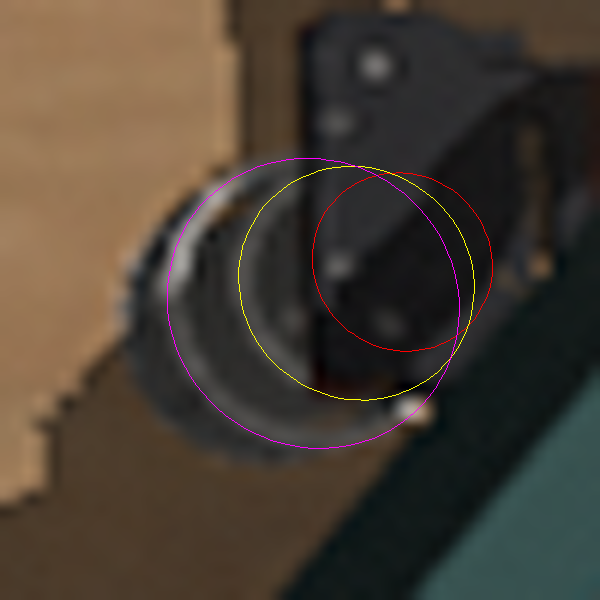

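Emit:
{"op": "arm_command", "data": {"offset": [[2,0,0],[0,0,3.5],[0,0,3.5],[0,0,3.5],[0,0,3.5],[0,0,2.5],[0,0,1.65],[0,0,0],[0,0,0],[0,0,0],[0,0,0],[0,0,0],[0,0,0],[0,0,0],[0,0,0],[0,0,0]], "twist": [[0,0,0],[0,0,0],[0,0,0],[0,0,0],[0,0,0],[0,0,0],[0,0,0],[0,0,0],[0,0,0],[0,0,0],[0,0,0],[0,0,0],[0,0,0],[0,0,0],[0,0,0],[0,0,0]], "hand": [1,1,1,1,1,1,1,1,-1,-1,-1,-1,-1,-1,-1,-1], "newtons": 20}}

```text
time_s: 4.25
eef_pos: [500.0, -334.8, 118.4]
orientation: [-0.0, 1.0, -0.0, 0.0]
force: [-0.8, 0.4, 2.4]
gripper_width: 40.1
```

```bash
python3 - <<'E'
from h import *
plan([500,-335,270])
fs=see(("wrist",),[])
cv2.imwrite("pics/w2.png",fs["wrist"]["image"])
E
```

```text
t 4.25 pos [ 500.  -334.8  118.4] w 40.1 F [-0.79  0.4   2.36]
shift world [ -0.   -0.2 151.6] twist tool deg [-0.01 -0.02 -0.  ] shift tool(now) cm [  0.     0.02 -15.16]
```

View pics/w2.png

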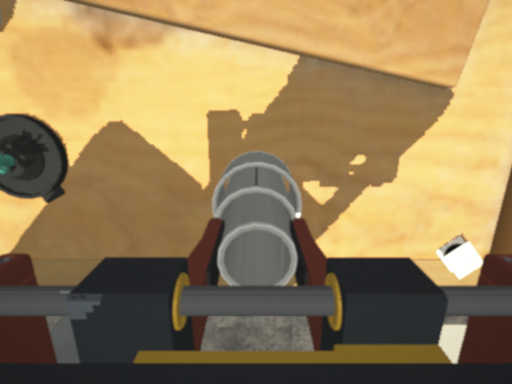

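Emit:
{"op": "arm_command", "data": {"offset": [[0,0,-0.5],[0,0,-1],[0,0,-2],[0,0,-2.5],[0,0,-2.5],[0,0,-2.5],[0,0,-2.5],[0,0,-0.7],[0,0,0]], "twist": [[0,0,0],[0,0,0],[0,0,0],[0,0,0],[0,0,0],[0,0,0],[0,0,0],[0,0,0],[0,0,0]], "hand": [-1,-1,-1,-1,-1,-1,-1,-1,-1]}}

```text
time_s: 5.05
eef_pos: [501.0, -335.9, 262.8]
orientation: [0.002, 1.0, 0.0, 0.002]
force: [0.0, 0.1, -2.6]
gripper_width: 40.2
```

```bash
python3 - <<'E'
from h import *
plan([440,-118,260])
fs=see(("side","wrist"),["middle_flask_mid","broad_flask_mid"])
cv2.imwrite("pics/w3.png",fs["wrist"]["image"])
cv2.imwrite("pics/s3.png",fs["side"]["image"][60:260,200:400])
E
```

```text
t 5.05 pos [ 501.  -335.9  262.8] w 40.2 F [ 0.04  0.09 -2.63]
shift world [-61.  217.9  -2.8] twist tool deg [ 0.19 -0.22  0.  ] shift tool(now) cm [ -6.1  -21.79   0.19]
side tip_of middle_flask_mid 0.83 [ 505.5 -335.5   50.2] px 313.0 160.0
side tip_of broad_flask_mid 0.75 [773.8 -46.1  28.6] px 206.0 187.0
side tip_of broad_flask_mid 0.59 [ 504.8 -333.4   31. ] px 313.0 165.0
wrist tip_of middle_flask_mid 0.84 [ 499.7 -332.7   48.2] px 255.0 166.0
```

View pics/w3.png

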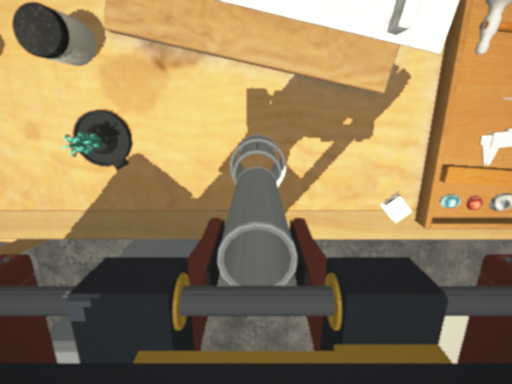

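View pics/s3.png

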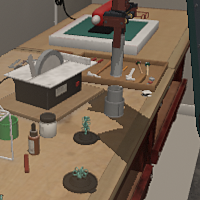

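Emit:
{"op": "arm_command", "data": {"offset": [[-0.5,-1.8,0],[-0.9,-3.0,0],[-0.9,-3.1,0],[-0.9,-3.1,0],[-0.9,-3.1,0],[-0.9,-3.1,0],[-0.9,-3.0,0],[-0.2,-1.6,0],[0,0,0],[0,0,0]], "twist": [[0,0,0],[0,0,0],[0,0,0],[0,0,0],[0,0,0],[0,0,0],[0,0,0],[0,0,0],[0,0,0],[0,0,0]], "hand": [-1,-1,-1,-1,-1,-1,-1,-1,-1,-1]}}

```text
time_s: 6.18
eef_pos: [438.5, -116.3, 259.7]
orientation: [-0.0, 1.0, 0.001, -0.0]
force: [0.6, 0.5, -2.3]
gripper_width: 40.3
```

```bash
python3 - <<'E'
from h import *
plan([420,110,260])
fs=see(("wrist",),["middle_tree"])
f=fs["wrist"];np.save("pics/fmid.npy",f,allow_pickle=True)
cv2.imwrite("pics/w4.png",f["image"])
c=proj(f,[532,-118,10])
overlay(f,[(532,-118,10,39),(532,-118,10,35)],c,50,"pics/o4.png",8)
E
```

```text
t 6.18 pos [ 438.5 -116.3  259.7] w 40.3 F [ 0.59  0.49 -2.35]
shift world [-18.5 226.3   0.3] twist tool deg [-0.    0.04  0.11] shift tool(now) cm [ -1.81 -22.63  -0.03]
wrist tip_of middle_tree 0.76 [ 526.6 -114.8    1.9] px 255.0 96.0
```

View pics/o4.png

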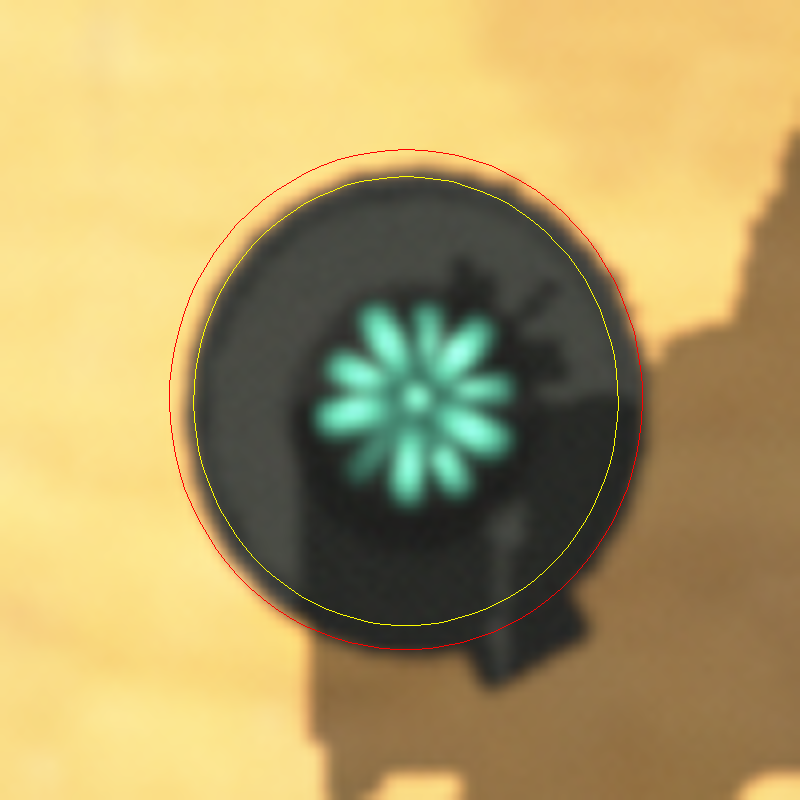

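Emit:
{"op": "arm_command", "data": {"offset": [[-0.1,-1.6,0],[-0.2,-3.0,0],[-0.2,-3.2,0],[-0.2,-3.2,0],[-0.2,-3.2,0],[-0.2,-3.2,0],[-0.2,-3.0,0],[-0.2,-1.6,0],[0,-0.3,0],[0,0,0]], "twist": [[0,0,0],[0,0,0],[0,0,0],[0,0,0],[0,0,0],[0,0,0],[0,0,0],[0,0,0],[0,0,0],[0,0,0]], "hand": [-1,-1,-1,-1,-1,-1,-1,-1,-1,-1]}}

```text
time_s: 7.12
eef_pos: [424.6, 106.1, 260.0]
orientation: [0.0, 1.0, 0.001, 0.0]
force: [1.1, -0.1, -2.8]
gripper_width: 40.5
```

```bash
cat >> h.py <<'E'
def base_fit(f,x,y,r,name=None,z=10,thr=75,it=4):
    g=cv2.cvtColor(f["image"],cv2.COLOR_BGR2GRAY); m=(cv2.GaussianBlur(f["image"],(3,3),0).max(axis=2)<thr).astype(np.uint8)
    for k in range(it):
        # radial edge search around predicted circle
        c=proj(f,[x,y,z]); P=[];
        for a in np.linspace(0,2*np.pi,120,endpoint=False):
            best=None
            for rr in np.arange(r-12,r+12,0.25):
                p=proj(f,[x+rr*np.cos(a),y+rr*np.sin(a),z]); 
                if not(1<=p[0]<510 and 1<=p[1]<382): best=None;break
                v=cv2.getRectSubPix(g,(1,1),(float(p[0]),float(p[1])))[0,0]
                if v<thr: best=rr
            if best is not None and best<r+11: P.append((a,best))
        P=np.array(P); a=P[:,0];A=np.c_[np.cos(a),np.sin(a),np.ones(len(a))]; w=np.ones(len(a))
        for _ in range(10):
            s=np.linalg.lstsq(A*w[:,None],P[:,1]*w,rcond=None)[0]; e=P[:,1]-A@s; w=1/np.maximum(1,np.abs(e)/0.7)
        x+=s[0];y+=s[1]
    print("fit",round(x,1),round(y,1),"r",round(s[2],1),"n",len(a),"mad",np.median(abs(e)).round(2))
    if name: overlay(f,[(x,y,z,s[2])],proj(f,[x,y,z]),50,name,8)
    return x,y
E
python3 - <<'E'
from h import *
plan([480,375,260])
f0=np.load("pics/fmid.npy",allow_pickle=True).item()
base_fit(f0,530.3,-120,39)
fs=see(("wrist",),["broad_tree"])
f=fs["wrist"];np.save("pics/fbr.npy",f,allow_pickle=True)
base_fit(f,464,110,46.5,"pics/o5.png")
E
```

```text
t 7.12 pos [424.6 106.1 260. ] w 40.5 F [ 1.14 -0.15 -2.79]
shift world [ 55.4 268.9  -0. ] twist tool deg [ 0.02 -0.    0.07] shift tool(now) cm [ 5.570e+00 -2.688e+01 -1.000e-02]
fit 529.3 -120.3 r 36.8 n 120 mad 0.49
wrist tip_of broad_tree 0.6 [4.623e+02 1.141e+02 4.000e-01] px 250.0 134.0
fit 463.8 109.8 r 44.9 n 120 mad 0.37
```

View pics/o5.png

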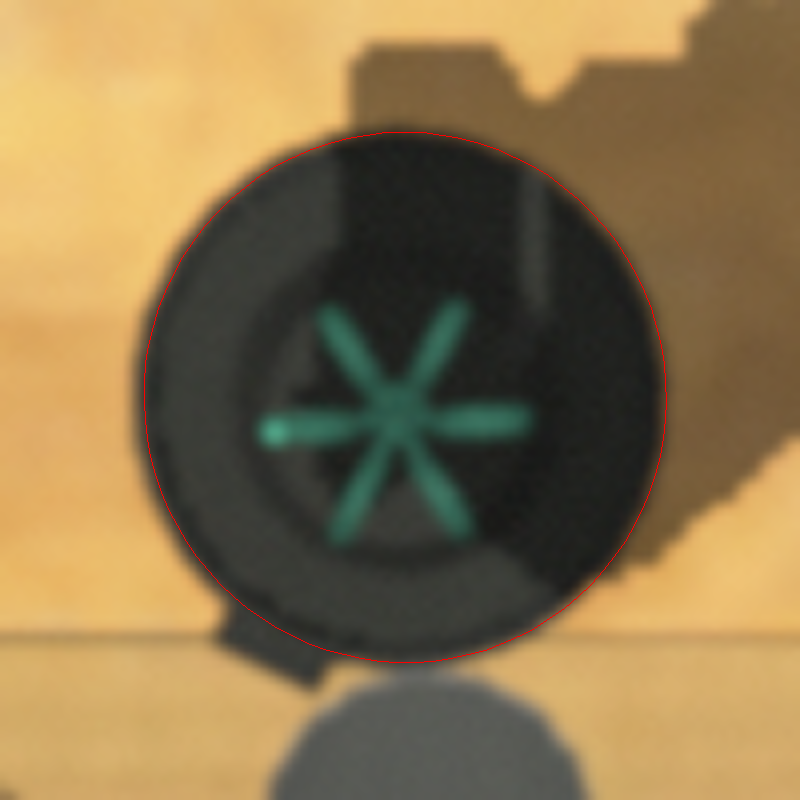

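Emit:
{"op": "arm_command", "data": {"offset": [[0.3,-1.6,0],[0.5,-3.0,0],[0.6,-3.3,0],[0.6,-3.3,0],[0.6,-3.3,0],[0.6,-3.3,0],[0.6,-3.3,0],[0.6,-3.2,0],[0.3,-1.6,0],[0,-0.6,0],[0,0,0]], "twist": [[0,0,0],[0,0,0],[0,0,0],[0,0,0],[0,0,0],[0,0,0],[0,0,0],[0,0,0],[0,0,0],[0,0,0],[0,0,0]], "hand": [-1,-1,-1,-1,-1,-1,-1,-1,-1,-1,-1]}}

```text
time_s: 8.13
eef_pos: [471.9, 370.9, 259.7]
orientation: [0.0, 1.0, -0.0, -0.0]
force: [-0.7, -0.1, -3.0]
gripper_width: 40.3
```

```bash
python3 - <<'E'
from h import *
fs=see(("wrist",),["slim_tree","slim_flask_mid"])
f=fs["wrist"];np.save("pics/fsl.npy",f,allow_pickle=True)
x,y=base_fit(f,548,375,32,"pics/o6.png",thr=80)
plan([x,y,260])
cv2.imwrite("pics/w6.png",f["image"])
E
```

```text
wrist tip_of slim_tree 0.5 [545.6 377.7  -0.6] px 251.0 107.0
wrist tip_of slim_flask_mid 0.6 [471.5 369.5 208.9] px 257.0 213.0
fit 547.1 372.7 r 30.4 n 120 mad 0.2
t 8.28 pos [471.  369.1 259.9] w 40.2 F [ 0.01 -0.55 -2.44]
shift world [76.2  3.6  0.1] twist tool deg [ 0.07  0.05 -0.09] shift tool(now) cm [ 7.62 -0.37 -0.02]
```

View pics/o6.png

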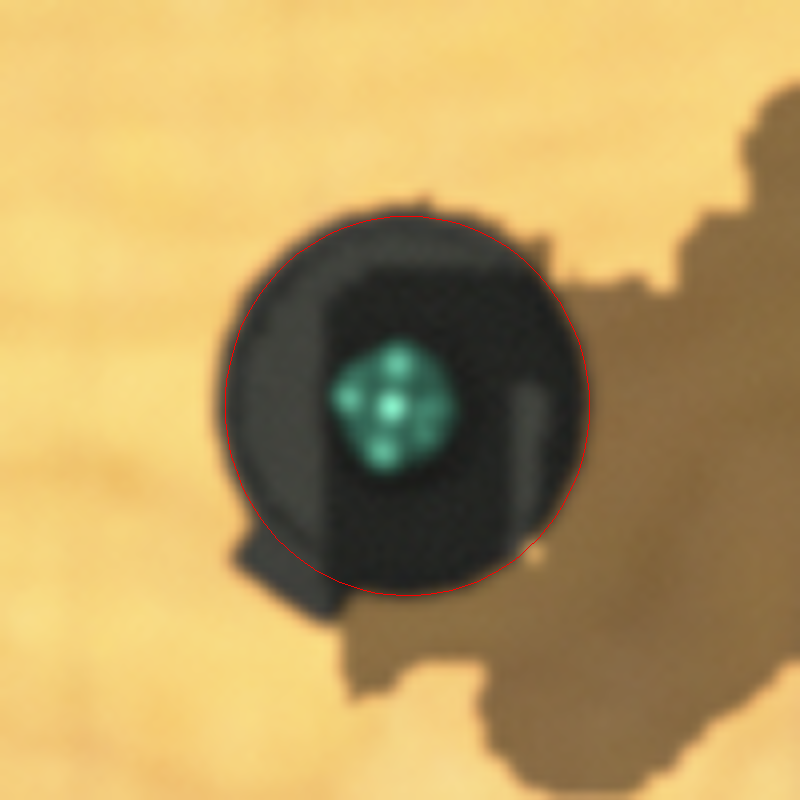

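View pics/w6.png

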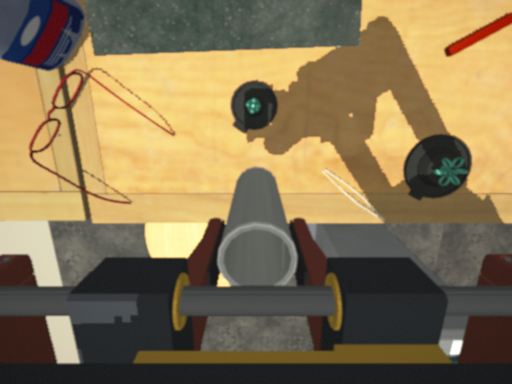

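```bash
python3 - <<'E'
from h import *
f=np.load("pics/fsl.npy",allow_pickle=True).item()
p=np.array([471.,369.1,259.9])
print(proj(f,[547.7,373,118]),"obs",np.array([393,408])/8+proj(f,[547.1,372.7,10]).astype(int)-50)
c=proj(f,[p[0],p[1],278])
overlay(f,[(p[0],p[1],278,20),(p[0],p[1],278,17),(p[0],p[1],142,20)],c-[0,20],64,"pics/o7.png",5)
print(c)
E
```

```text
[253.3525664  105.42677684] obs [253.125 106.   ]
[258.4569713  263.73659814]
```

View pics/o7.png

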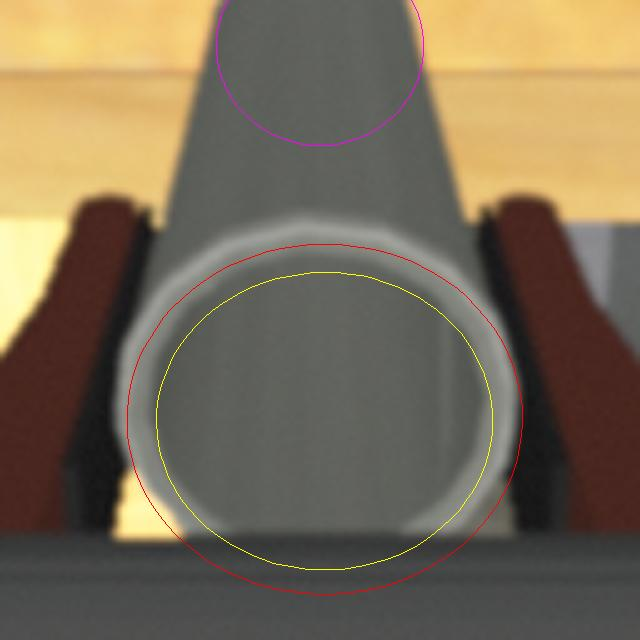

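```bash
python3 - <<'E'
from h import *
f=np.load("pics/fsl.npy",allow_pickle=True).item()
p=np.array([471.,369.1,259.9])
overlay(f,[(p[0],p[1],277.6,20),(p[0]+2.5,p[1]+.5,280,20),(p[0],p[1],141.6,20),(p[0]+2.5,p[1]+.5,141.6,20)],(258,225),64,"pics/o7.png",6)
E
```

```text
(no output)
```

View pics/o7.png

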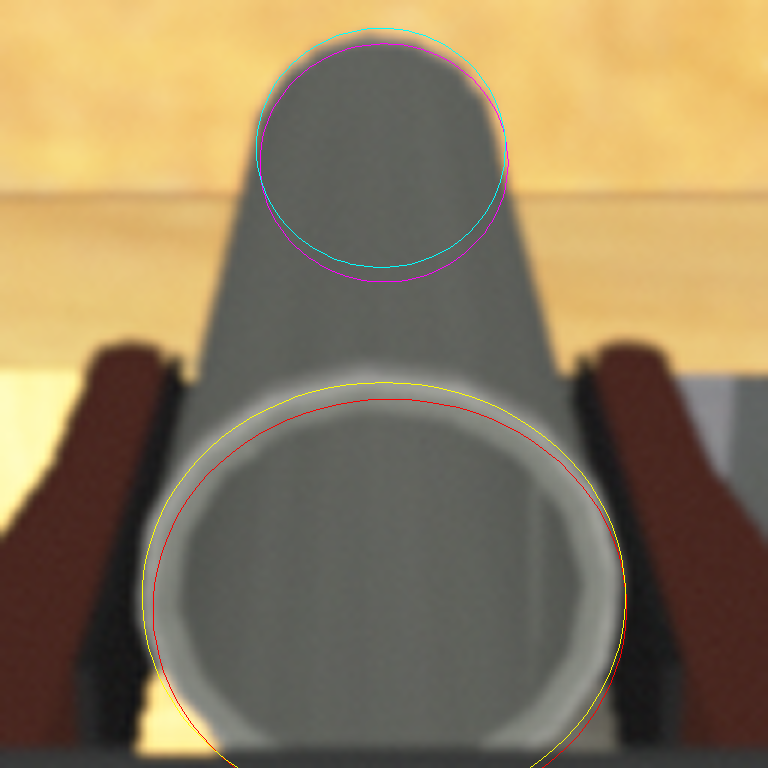

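Emit:
{"op": "arm_command", "data": {"offset": [[0.8,0,0],[1.5,-0.1,0],[1.8,-0.1,0],[1.8,-0.1,0],[1.2,-0.05,0],[0.5,0,0],[0,0,0],[0,0,0],[0,0,0]], "twist": [[0,0,0],[0,0,0],[0,0,0],[0,0,0],[0,0,0],[0,0,0],[0,0,0],[0,0,0],[0,0,0]], "hand": [-1,-1,-1,-1,-1,-1,-1,-1,-1]}}

```text
time_s: 9.03
eef_pos: [545.9, 374.3, 260.1]
orientation: [0.0, 1.0, 0.0, -0.001]
force: [0.2, 0.9, -2.8]
gripper_width: 40.3
```

```bash
python3 - <<'E'
from h import *
fs=see(("side","top","wrist"),["slim_flask_mid"])
plan([547.5,372.4,125])
f=fs["side"]
overlay(f,[(547.5,372.4,141.6,20),(547.7,373,10,32),(547.7,373,118,7.5)],proj(f,[547,373,90]),48,"pics/o8.png",8)
f=fs["top"]
overlay(f,[(547.5,372.4,141.6,20),(547.7,373,10,32),(547.7,373,118,7.5)],proj(f,[547,373,90]),36,"pics/o9.png",10)
E
```

```text
side tip_of slim_flask_mid 0.57 [550.2 376.  209.3] px 195.0 218.0
wrist tip_of slim_flask_mid 0.83 [543.4 374.9 206.2] px 255.0 214.0
t 9.33 pos [546.5 374.7 260.3] w 40.2 F [-0.32  0.18 -2.11]
shift world [   1.    -2.3 -135.3] twist tool deg [-0.    0.    0.03] shift tool(now) cm [ 0.1   0.23 13.53]
```

View pics/o8.png

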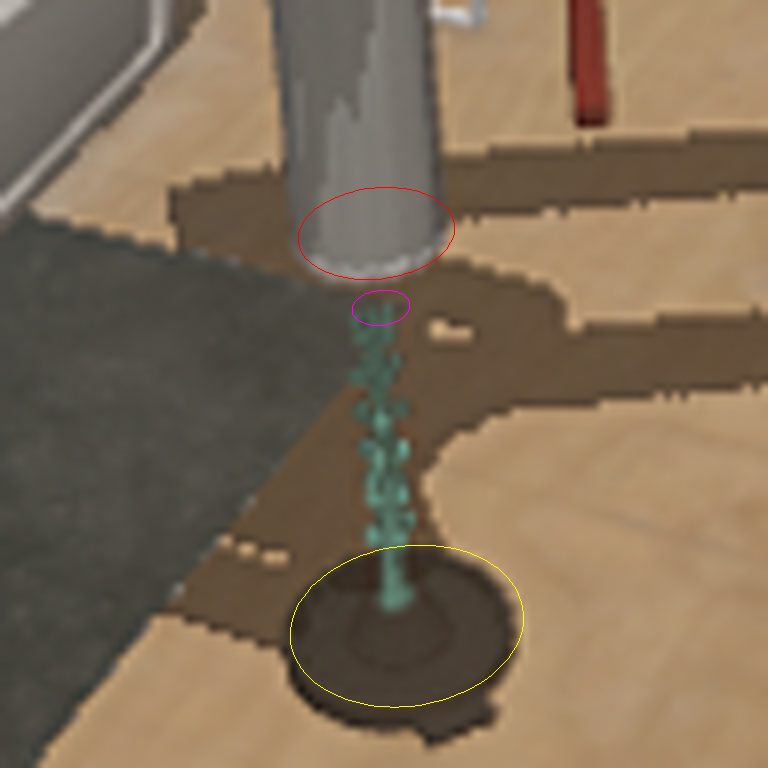

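View pics/o9.png

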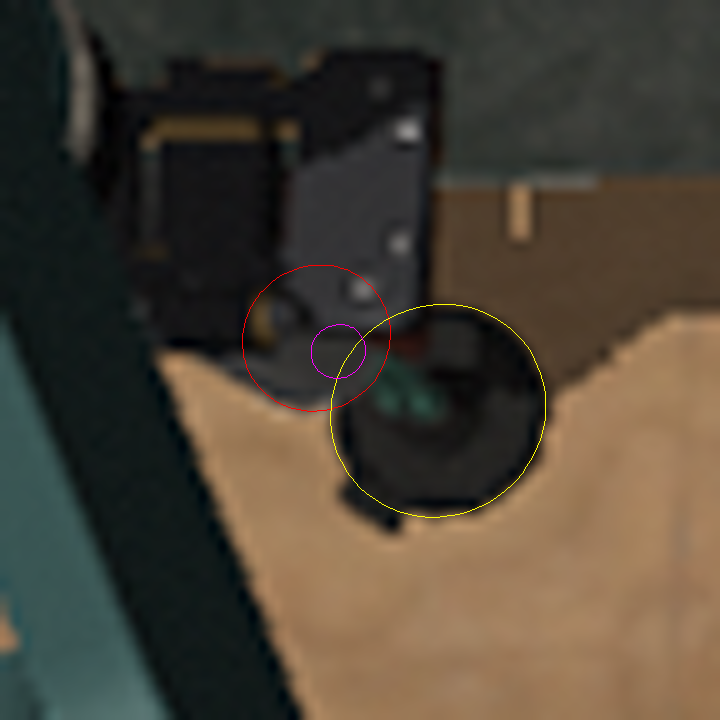

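Emit:
{"op": "arm_command", "data": {"offset": [[0.05,0.15,0],[0,0,0.5],[0,0,0.9],[0,0,0.9],[0,0,0.9],[0,0,0.9],[0,0,0],[0,0,0]], "twist": [[0,0,0],[0,0,0],[0,0,0],[0,0,0],[0,0,0],[0,0,0],[0,0,0],[0,0,0]], "hand": [-1,-1,-1,-1,-1,-1,-1,-1]}}

```text
time_s: 10.0
eef_pos: [546.8, 372.8, 217.9]
orientation: [0.0, 1.0, 0.0, -0.001]
force: [0.0, -0.2, -1.9]
gripper_width: 40.3
```

```bash
python3 - <<'E'
from h import *
fs=see(("side",),[])
plan([547,373.1,130])
f=fs["side"]
cv2.imwrite("pics/o10.png",cv2.resize(f["image"][190:320,140:260],None,fx=5,fy=4.6,interpolation=cv2.INTER_CUBIC))
E
```

```text
t 10.05 pos [547.3 373.  218.8] w 40.0 F [ 0.17 -0.27 -2.55]
shift world [ -0.3   0.1 -88.8] twist tool deg [ 0.01  0.04 -0.  ] shift tool(now) cm [-0.03 -0.01  8.88]
```

View pics/o10.png

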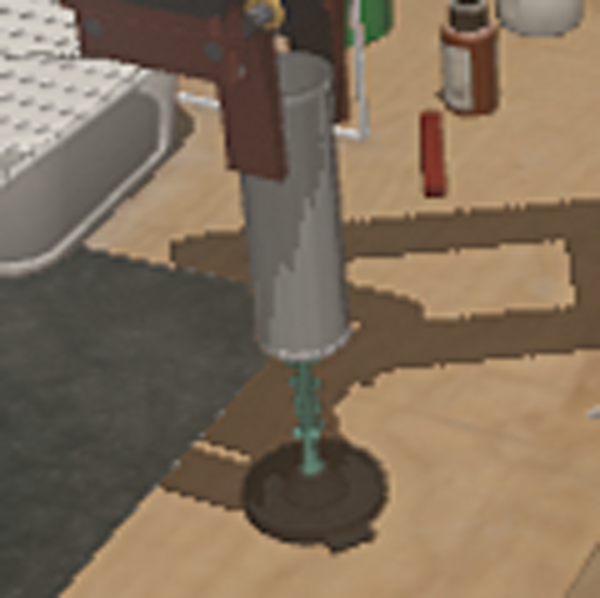

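Emit:
{"op": "arm_command", "data": {"offset": [[0,0,0.9],[0,0,0.9],[0,0,0.9],[0,0,0.9],[0,0,0.9],[0,0,0.9],[0,0,0.9],[0,0,0.6],[0,0,0],[0,0,0]], "twist": [[0,0,0],[0,0,0],[0,0,0],[0,0,0],[0,0,0],[0,0,0],[0,0,0],[0,0,0],[0,0,0],[0,0,0]], "hand": [-1,-1,-1,-1,-1,-1,-1,-1,-1,-1]}}

```text
time_s: 10.88
eef_pos: [547.2, 373.0, 149.7]
orientation: [0.0, 1.0, 0.0, -0.0]
force: [0.4, 0.1, -3.3]
gripper_width: 40.2
```

```bash
python3 - <<'E'
from h import *
fs=see(("side","wrist"),[])
plan([547,373.1,125])
f=fs["side"]
cv2.imwrite("pics/o11.png",cv2.resize(f["image"][230:320,150:260],None,fx=7,fy=6.6,interpolation=cv2.INTER_CUBIC))
cv2.imwrite("pics/w11.png",fs["wrist"]["image"])
E
```

```text
t 10.98 pos [547.8 373.3 150.7] w 39.9 F [ 0.31 -0.22 -2.74]
shift world [ -0.8  -0.2 -25.7] twist tool deg [-0.03 -0.05 -0.  ] shift tool(now) cm [-0.08  0.02  2.57]
```

View pics/o11.png

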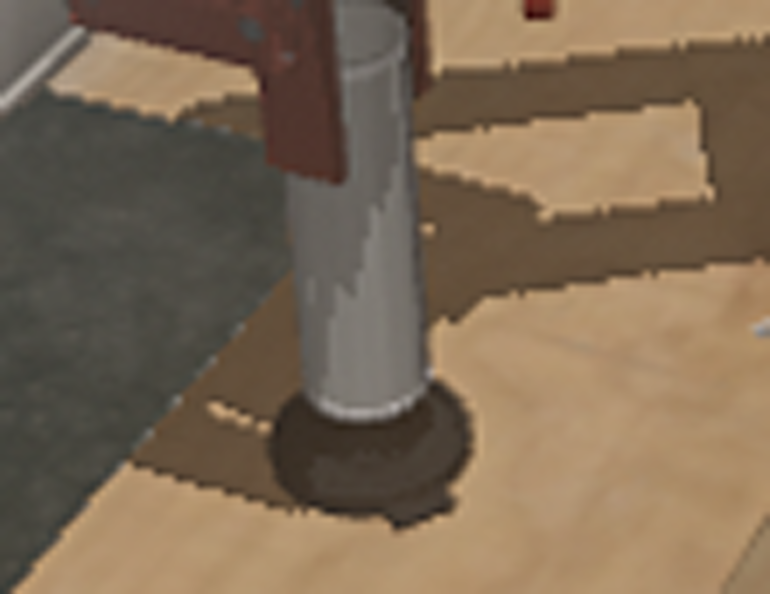

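View pics/w11.png

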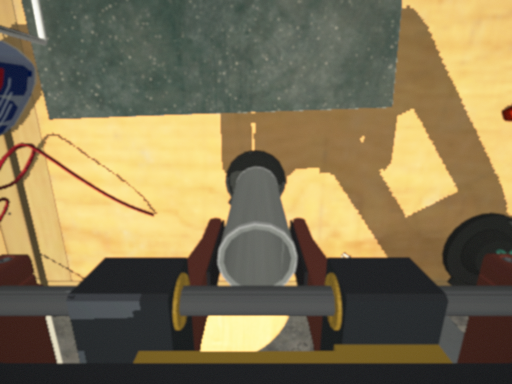

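Emit:
{"op": "arm_command", "data": {"offset": [[0,0,0.4],[0,0,0.4],[0,0,0.4],[0,0,0.4],[0,0,0.4],[0,0,0.2],[0,0,0.1],[0,0,0]], "twist": [[0,0,0],[0,0,0],[0,0,0],[0,0,0],[0,0,0],[0,0,0],[0,0,0],[0,0,0]], "hand": [-1,-1,-1,-1,-1,-1,-1,-1]}}

```text
time_s: 11.65
eef_pos: [547.2, 373.0, 126.8]
orientation: [0.0, 1.0, 0.0, -0.0]
force: [-0.7, 0.7, -2.9]
gripper_width: 40.3
```

Emit:
{"op": "arm_command", "data": {"offset": [[0,0,0.05],[0,0,0],[0,0,0]], "twist": [[0,0,0],[0,0,0],[0,0,0]], "hand": [-1,-1,-1]}}

```text
time_s: 11.9
eef_pos: [547.5, 373.2, 126.9]
orientation: [-0.0, 1.0, 0.0, 0.0]
force: [-0.3, -1.0, -2.5]
gripper_width: 40.2
```

Emit:
{"op": "arm_command", "data": {"offset": [[0,0,0.1],[0,0,0],[0,0,0]], "twist": [[0,0,0],[0,0,0],[0,0,0]], "hand": [-1,-1,-1]}}

```text
time_s: 12.15
eef_pos: [547.4, 373.1, 125.7]
orientation: [-0.0, 1.0, -0.0, -0.0]
force: [-0.3, -0.4, -3.3]
gripper_width: 40.2
```

```bash
python3 - <<'E'
from h import *
fs=see(("side",),["slim_flask_mid"])
plan([547,373.1,124.4])
f=fs["side"]
overlay(f,[(547.3,373.1,7,20),(547.7,373,10,32),(547.7,373,10,28)],proj(f,[547,373,30]),36,"pics/o12.png",10)
E
```

```text
side tip_of slim_flask_mid 0.86 [550.1 372.   76.2] px 201.0 270.0
t 12.25 pos [547.4 373.1 125.7] w 39.9 F [-0.1   0.02 -2.62]
shift world [-0.4 -0.  -1.3] twist tool deg [-0.01 -0.   -0.  ] shift tool(now) cm [-0.04  0.    0.13]
```

View pics/o12.png

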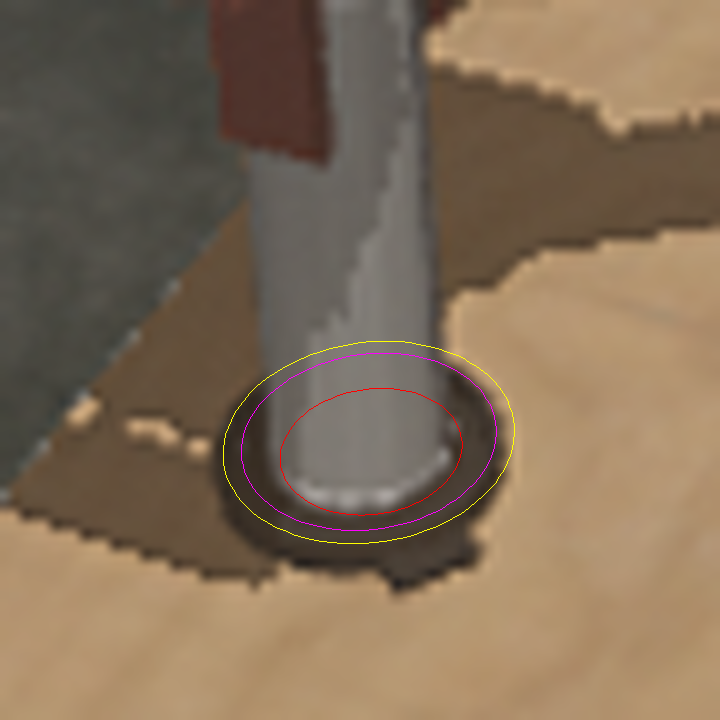

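Emit:
{"op": "arm_command", "data": {"offset": [[0,0,0.1],[0,0,0.04],[0,0,0],[0,0,0]], "twist": [[0,0,0],[0,0,0],[0,0,0],[0,0,0]], "hand": [-1,-1,-1,-1]}}

```text
time_s: 12.58
eef_pos: [547.5, 373.2, 124.5]
orientation: [-0.0, 1.0, 0.0, 0.0]
force: [-0.4, -0.5, -1.2]
gripper_width: 40.3
```

Emit:
{"op": "arm_command", "data": {"offset": [[0,0,0.04],[0,0,0],[0,0,0]], "twist": [[0,0,0],[0,0,0],[0,0,0]], "hand": [-1,-1,-1]}}

```text
time_s: 12.83
eef_pos: [547.7, 373.3, 124.5]
orientation: [-0.0, 1.0, 0.0, 0.0]
force: [0.0, 0.1, 3.9]
gripper_width: 40.5
```

Emit:
{"op": "arm_command", "data": {"offset": [[0,0,0],[0,0,0],[0,0,0],[0,0,0],[0,0,0],[0,0,0],[0,0,-1],[0,0,-2.5],[0,0,-3],[0,0,-3],[0,0,-3],[0,0,-1],[0,0,0]], "twist": [[0,0,0],[0,0,0],[0,0,0],[0,0,0],[0,0,0],[0,0,0],[0,0,0],[0,0,0],[0,0,0],[0,0,0],[0,0,0],[0,0,0],[0,0,0]], "hand": [0.2,0.4,0.7,1,1,1,1,1,1,1,1,1,1]}}

```text
time_s: 13.92
eef_pos: [549.3, 374.1, 263.2]
orientation: [-0.002, 1.0, 0.0, 0.003]
force: [0.3, -0.0, -0.5]
gripper_width: 87.8
```

```bash
python3 - <<'E'
from h import *
fs=see(("side","wrist"),["slim_flask_mid"])
plan([501,-335.5,260])
f=fs["side"]
cv2.imwrite("pics/s13.png",cv2.resize(f["image"][210:320,150:260],None,fx=5,fy=5,interpolation=cv2.INTER_CUBIC))
cv2.imwrite("pics/w13.png",fs["wrist"]["image"])
E
```

```text
side tip_of slim_flask_mid 0.83 [551.3 372.6  71.3] px 200.0 272.0
wrist tip_of slim_flask_mid 0.91 [544.6 375.   75.4] px 254.0 174.0
t 14.12 pos [546.2 372.5 256.7] w 88.0 F [-0.49 -0.05 -0.65]
shift world [ -45.2 -708.     3.3] twist tool deg [ 0.09  0.19 -0.  ] shift tool(now) cm [-4.52 70.8  -0.2 ]
```

View pics/s13.png

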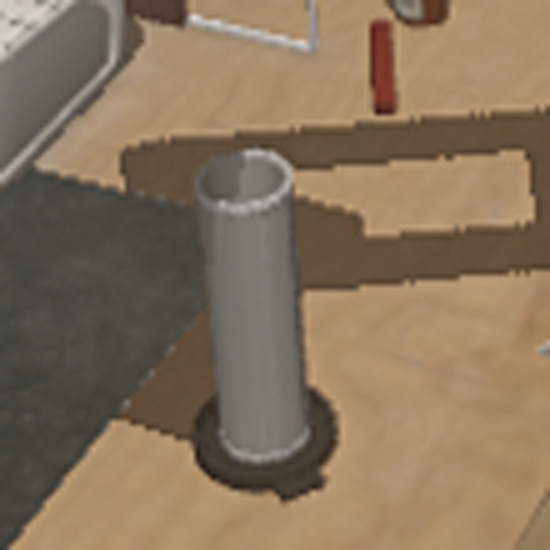

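View pics/w13.png

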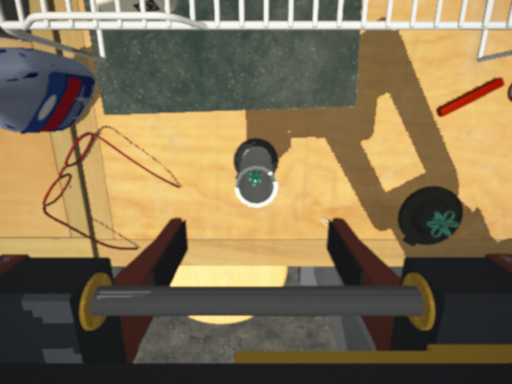

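Emit:
{"op": "arm_command", "data": {"offset": [[-0.2,1.6,0],[-0.3,3,0],[-0.3,3.6,0],[-0.3,3.6,0],[-0.3,3.6,0],[-0.3,3.6,0],[-0.3,3.6,0],[-0.3,3.6,0],[-0.3,3.6,0],[-0.3,3.6,0],[-0.3,3.6,0],[-0.3,3.6,0],[-0.3,3.6,0],[-0.3,3.6,0],[-0.3,3.6,0],[-0.3,3.6,0],[-0.3,3.6,0],[-0.3,3.6,0],[-0.3,3.6,0],[-0.3,3.6,0]], "twist": [[0,0,0],[0,0,0],[0,0,0],[0,0,0],[0,0,0],[0,0,0],[0,0,0],[0,0,0],[0,0,0],[0,0,0],[0,0,0],[0,0,0],[0,0,0],[0,0,0],[0,0,0],[0,0,0],[0,0,0],[0,0,0],[0,0,0],[0,0,0]], "hand": [1,1,1,1,1,1,1,1,1,1,1,1,1,1,1,1,1,1,1,1]}}

```text
time_s: 15.78
eef_pos: [487.0, -322.0, 256.7]
orientation: [-0.001, 1.0, -0.0, -0.001]
force: [0.5, 0.2, 0.7]
gripper_width: 87.6
```

Emit:
{"op": "arm_command", "data": {"offset": [[-0.2,1,0],[0,0,0],[0,0,0]], "twist": [[0,0,0],[0,0,0],[0,0,0]], "hand": [1,1,1]}}

```text
time_s: 16.03
eef_pos: [485.5, -330.0, 257.2]
orientation: [-0.002, 1.0, -0.001, -0.001]
force: [-0.6, 0.3, 0.3]
gripper_width: 87.9
```

```bash
python3 - <<'E'
from h import *
plan([501,-335.5,78])
fs=see(("wrist",),["middle_flask_mid","broad_flask_mid"])
f=fs["wrist"]
overlay(f,[(501,-335.5,96,27),(502,-335.5,56,34.5)],proj(f,[501,-335.5,90]),40,"pics/o14.png",8)
E
```

```text
t 16.03 pos [ 485.5 -330.   257.2] w 87.9 F [-0.62  0.33  0.27]
shift world [  15.5   -5.5 -179.2] twist tool deg [-0.17  0.13 -0.08] shift tool(now) cm [ 1.59  0.6  17.91]
wrist tip_of middle_flask_mid 0.66 [ 499.5 -332.5   48.1] px 258.0 156.0
```

View pics/o14.png

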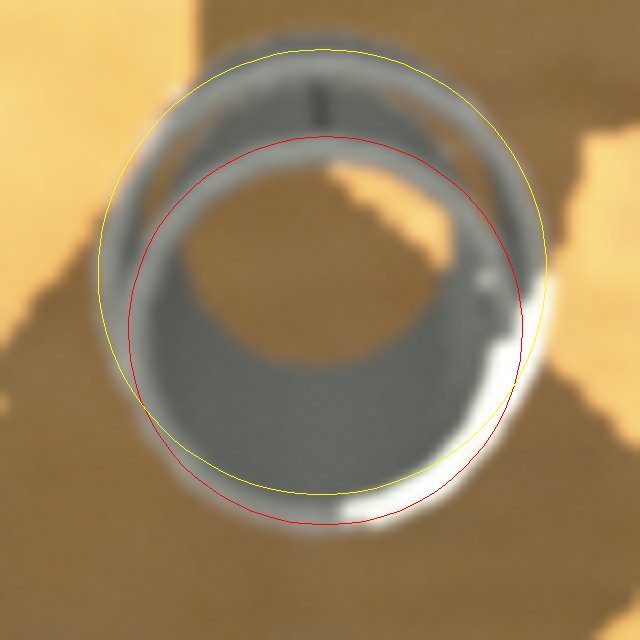

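Emit:
{"op": "arm_command", "data": {"offset": [[1.0,0.4,0],[0.55,0.15,0],[0,0,2.5],[0,0,3.5],[0,0,3.5],[0,0,3],[0,0,2],[0,0,0],[0,0,0]], "twist": [[0,0,0],[0,0,0],[0,0,0],[0,0,0],[0,0,0],[0,0,0],[0,0,0],[0,0,0],[0,0,0]], "hand": [1,1,1,1,1,1,1,1,1]}}

```text
time_s: 16.93
eef_pos: [502.2, -335.7, 113.2]
orientation: [-0.001, 1.0, 0.0, -0.001]
force: [0.4, -0.3, -0.2]
gripper_width: 88.0
```

```bash
python3 - <<'E'
from h import *
plan([501,-335.5,78])
E
```

```text
t 16.93 pos [ 502.2 -335.7  113.2] w 88.0 F [ 0.39 -0.35 -0.2 ]
shift world [ -1.2   0.2 -35.2] twist tool deg [-0.08  0.09  0.05] shift tool(now) cm [-0.11 -0.01  3.52]
```

Emit:
{"op": "arm_command", "data": {"offset": [[-0.1,0,1.5],[0,0,1.3],[0,0,0.65],[0,0,0],[0,0,0],[0,0,0],[0,0,0],[0,0,0],[0,0,0],[0,0,0],[0,0,0]], "twist": [[0,0,0],[0,0,0],[0,0,0],[0,0,0],[0,0,0],[0,0,0],[0,0,0],[0,0,0],[0,0,0],[0,0,0],[0,0,0]], "hand": [1,1,1,1,-1,-1,-1,-1,-1,-1,-1]}}

```text
time_s: 17.85
eef_pos: [501.0, -336.2, 79.7]
orientation: [-0.0, 1.0, -0.0, 0.0]
force: [0.2, 3.1, 3.6]
gripper_width: 54.7
```

```bash
python3 - <<'E'
from h import *
plan([501,-335.5,78])
see(("side",),["middle_flask_mid"])
E
```

```text
t 17.85 pos [ 501.  -336.2   79.7] w 54.7 F [0.24 3.07 3.59]
shift world [-0.   0.7 -1.7] twist tool deg [-0.02 -0.02 -0.01] shift tool(now) cm [-0.   -0.07  0.17]
side tip_of middle_flask_mid 0.71 [ 504.7 -337.6   50.8] px 314.0 159.0
```

Emit:
{"op": "arm_command", "data": {"offset": [[0,0,-0.4],[0,0,-0.8],[0,0,-1.5],[0,0,-2],[0,0,-2],[0,0,-2],[0,0,-1.5],[0,0,-0.8],[0,0,0]], "twist": [[0,0,0],[0,0,0],[0,0,0],[0,0,0],[0,0,0],[0,0,0],[0,0,0],[0,0,0],[0,0,0]], "hand": [-1,-1,-1,-1,-1,-1,-1,-1,-1]}}

```text
time_s: 18.7
eef_pos: [501.8, -337.3, 191.4]
orientation: [0.001, 1.0, 0.0, 0.001]
force: [0.7, 0.2, -2.8]
gripper_width: 54.8
```

```bash
python3 - <<'E'
from h import *
plan([440,-119,190])
fs=see(("side","wrist"),["middle_flask_mid","broad_flask_mid"])
cv2.imwrite("pics/s15.png",np.hstack([cv2.resize(fs["side"]["image"][100:220,220:400],None,fx=2,fy=2),fs["wrist"]["image"][100:340]]))
E
```

```text
t 18.7 pos [ 501.8 -337.3  191.4] w 54.8 F [ 0.74  0.17 -2.76]
shift world [-61.8 218.3  -1.4] twist tool deg [ 0.14 -0.15  0.  ] shift tool(now) cm [ -6.18 -21.83   0.07]
side tip_of middle_flask_mid 0.92 [ 507.9 -339.1  164.9] px 315.0 128.0
side tip_of broad_flask_mid 0.89 [774.6 -43.6  29.7] px 206.0 187.0
side tip_of broad_flask_mid 0.86 [ 506.3 -334.    28.6] px 313.0 166.0
wrist tip_of middle_flask_mid 0.89 [ 498.2 -331.   158. ] px 248.0 226.0
```

View pics/s15.png

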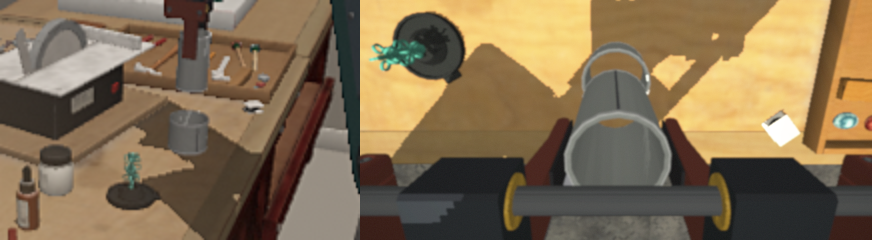

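Middle flask is out (foot about 110 mm), broad remains. To the viewing pose before the middle tree.

Emit:
{"op": "arm_command", "data": {"offset": [[-0.6,-1.8,0],[-0.9,-3.0,0],[-0.9,-3.1,0],[-0.9,-3.1,0],[-0.9,-3.1,0],[-0.9,-3.1,0],[-0.9,-3.0,0],[-0.2,-1.6,0],[0,0,0],[0,0,0],[0,0,0]], "twist": [[0,0,0],[0,0,0],[0,0,0],[0,0,0],[0,0,0],[0,0,0],[0,0,0],[0,0,0],[0,0,0],[0,0,0],[0,0,0]], "hand": [-1,-1,-1,-1,-1,-1,-1,-1,-1,-1,-1]}}

```text
time_s: 19.92
eef_pos: [439.5, -119.1, 189.3]
orientation: [0.0, 1.0, 0.0, 0.0]
force: [-0.3, -1.4, -2.8]
gripper_width: 54.8
```

```bash
python3 - <<'E'
from h import *
fs=see(("wrist",),["middle_tree"])
f=fs["wrist"];np.save("pics/fmid2.npy",f,allow_pickle=True)
x,y=base_fit(f,530,-120,39,"pics/o16.png",thr=85)
s,p,R=st(); plan([530,-120,190])
zf=p[2]-79
overlay(f,[(p[0],p[1],zf+96,27),(p[0],p[1],zf,27)],(256,215),64,"pics/o17.png",6)
E
```

```text
fit 529.3 -120.1 r 37.5 n 120 mad 0.26
t 20.02 pos [ 439.6 -119.5  189.4] w 54.9 F [ 0.27  0.17 -3.9 ]
shift world [90.4 -0.5  0.6] twist tool deg [ 0.02 -0.03 -0.05] shift tool(now) cm [ 9.04  0.04 -0.06]
```

View pics/o16.png

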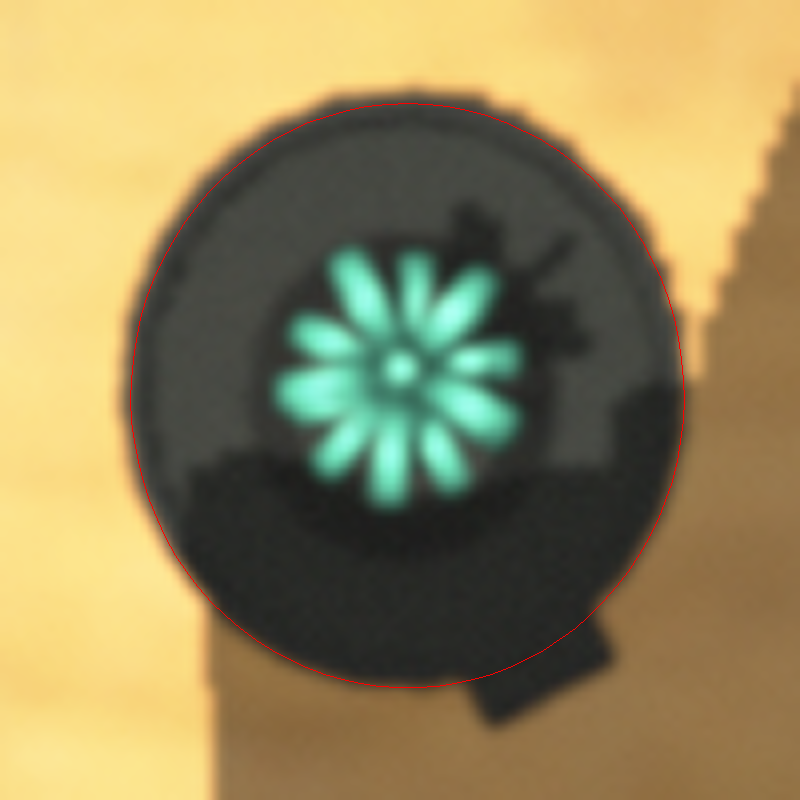

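View pics/o17.png

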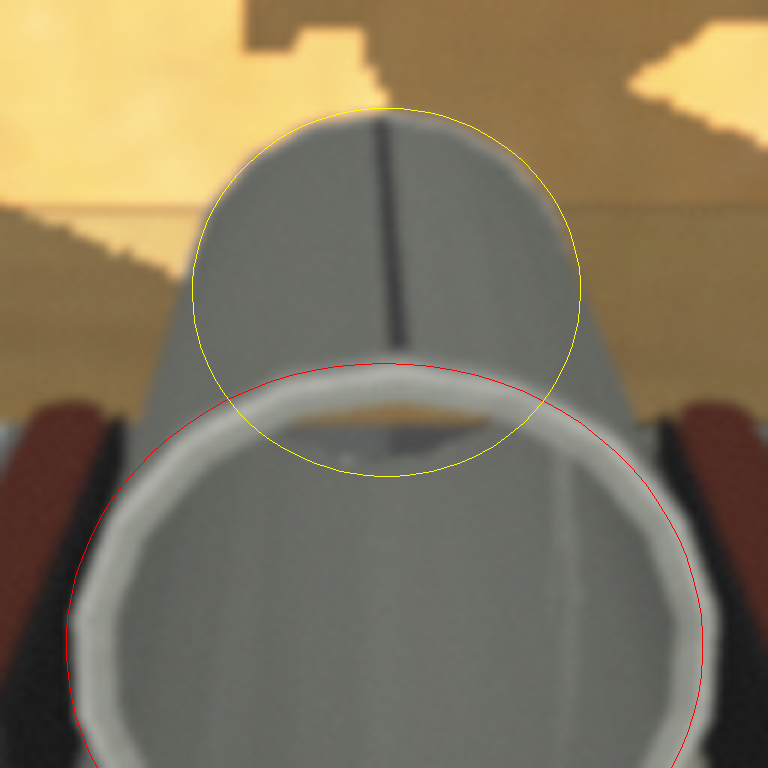

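Emit:
{"op": "arm_command", "data": {"offset": [[0.8,0,0],[1.5,0,0],[2,0,0],[2,0,0],[1.5,0,0],[0.9,0,0],[0.4,0,0],[0,0,0],[0,0,0],[0,0,0]], "twist": [[0,0,0],[0,0,0],[0,0,0],[0,0,0],[0,0,0],[0,0,0],[0,0,0],[0,0,0],[0,0,0],[0,0,0]], "hand": [-1,-1,-1,-1,-1,-1,-1,-1,-1,-1]}}

```text
time_s: 20.85
eef_pos: [528.8, -118.3, 189.1]
orientation: [-0.0, 1.0, -0.0, -0.001]
force: [0.5, -1.1, -3.1]
gripper_width: 54.6
```

```bash
python3 - <<'E'
from h import *
f0=np.load("pics/fmid2.npy",allow_pickle=True).item()
print(proj(f0,[530,-119.7,80]),"obs",np.array([402,370])/8+proj(f0,[529.3,-120.1,10]).astype(int)-50)
fs=see(("side","top"),["middle_flask_mid"])
plan([530.6,-119.5,190]);s,p,R=st()
f=fs["side"]
C=[(p[0],p[1],p[2]-79,27),(530,-119.7,10,39),(530,-119.7,80,14)]
overlay(f,C,proj(f,[530,-119,70]),40,"pics/o18.png",8)
f=fs["top"]
overlay(f,C,proj(f,[530,-119,70]),30,"pics/o19.png",10)
E
```

```text
[256.01660903  87.62619794] obs [256.25  88.25]
side tip_of middle_flask_mid 0.56 [ 531.3 -119.7  162.9] px 287.0 151.0
top tip_of middle_flask_mid 0.46 [ 526.5 -113.3  160.2] px 306.0 209.0
t 21.05 pos [ 529.4 -118.4  189.5] w 54.4 F [ 0.41  0.41 -3.13]
shift world [ 1.2 -1.1  0.5] twist tool deg [-0.01  0.01 -0.01] shift tool(now) cm [ 0.12  0.11 -0.05]
```

View pics/o18.png

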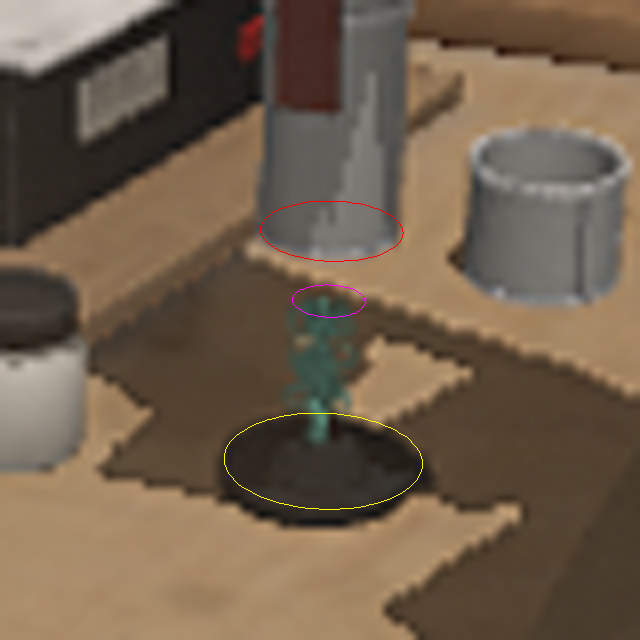

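View pics/o19.png

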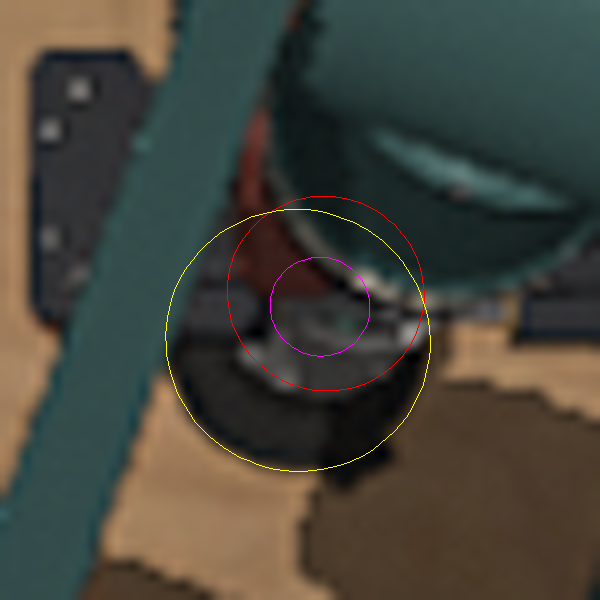

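Emit:
{"op": "arm_command", "data": {"offset": [[0.13,0.04,0],[0,0,0.5],[0,0,0.8],[0,0,0.8],[0,0,0.8],[0,0,0.8],[0,0,0.5],[0,0,0],[0,0,0]], "twist": [[0,0,0],[0,0,0],[0,0,0],[0,0,0],[0,0,0],[0,0,0],[0,0,0],[0,0,0],[0,0,0]], "hand": [-1,-1,-1,-1,-1,-1,-1,-1,-1]}}

```text
time_s: 21.8
eef_pos: [530.9, -118.7, 146.8]
orientation: [-0.0, 1.0, 0.0, -0.001]
force: [-0.4, -0.1, -2.3]
gripper_width: 54.7
```

```bash
python3 - <<'E'
from h import *
fs=see(("side","top"),["middle_flask_mid"])
plan([530.6,-119.0,86]);s,p,R=st()
f=fs["side"]
C=[(p[0],p[1],p[2]-79,27),(530,-119.7,10,39)]
overlay(f,C,proj(f,[530,-119,50]),40,"pics/o20.png",8)
E
```

```text
top tip_of middle_flask_mid 0.65 [ 527.1 -115.6  116.3] px 305.0 211.0
t 22.0 pos [ 531.6 -118.9  147.8] w 55.0 F [ 0.55  0.63 -3.54]
shift world [ -1.   -0.1 -61.8] twist tool deg [ 0.01 -0.05  0.  ] shift tool(now) cm [-0.11  0.    6.18]
```

View pics/o20.png

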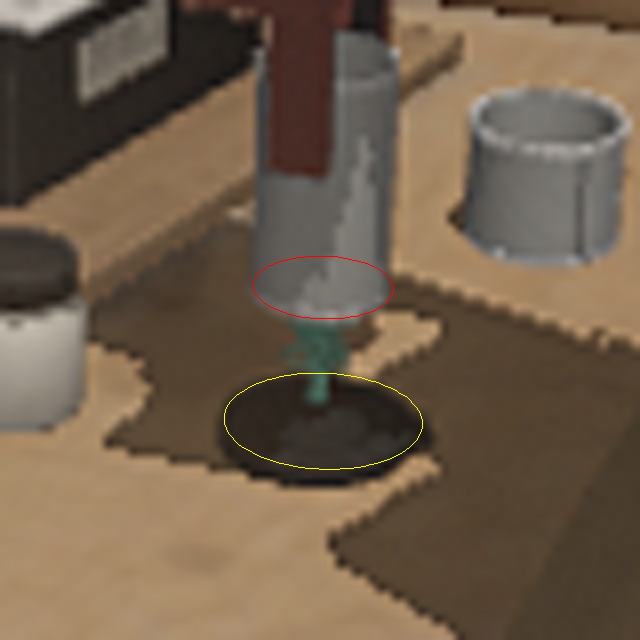

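Emit:
{"op": "arm_command", "data": {"offset": [[0,0,0.8],[0,0,0.8],[0,0,0.8],[0,0,0.8],[0,0,0.8],[0,0,0.7],[0,0,0.5],[0,0,0.3],[0,0,0],[0,0,0]], "twist": [[0,0,0],[0,0,0],[0,0,0],[0,0,0],[0,0,0],[0,0,0],[0,0,0],[0,0,0],[0,0,0],[0,0,0]], "hand": [-1,-1,-1,-1,-1,-1,-1,-1,-1,-1]}}

```text
time_s: 22.83
eef_pos: [531.3, -118.8, 92.3]
orientation: [-0.0, 1.0, 0.0, -0.0]
force: [0.0, 0.3, -3.4]
gripper_width: 54.7
```

Emit:
{"op": "arm_command", "data": {"offset": [[0,0,0.15],[0,0,0.1],[0,0,0],[0,0,0]], "twist": [[0,0,0],[0,0,0],[0,0,0],[0,0,0]], "hand": [-1,-1,-1,-1]}}

```text
time_s: 23.17
eef_pos: [531.3, -118.8, 90.0]
orientation: [0.0, 1.0, -0.0, 0.0]
force: [0.3, -1.1, -3.6]
gripper_width: 54.7
```

```bash
python3 - <<'E'
from h import *
fs=see(("side","wrist"),["middle_flask_mid"])
plan([530.6,-119.0,86]);s,p,R=st()
f=fs["side"]
C=[]
overlay(f,C,proj(f,[530,-119,50]),40,"pics/o21.png",8)
cv2.imwrite("pics/w21.png",fs["wrist"]["image"])
E
```

```text
side tip_of middle_flask_mid 0.94 [ 537.2 -119.4   60. ] px 284.0 182.0
side tip_of middle_flask_mid 0.21 [549.5 373.5  73.7] px 201.0 272.0
wrist tip_of middle_flask_mid 0.86 [ 528.7 -115.4   59.1] px 250.0 227.0
t 23.37 pos [ 531.3 -118.8   90. ] w 54.6 F [ 0.68 -0.1  -3.22]
shift world [-0.7 -0.2 -4. ] twist tool deg [-0.   -0.01  0.  ] shift tool(now) cm [-0.07  0.02  0.4 ]
```

View pics/o21.png

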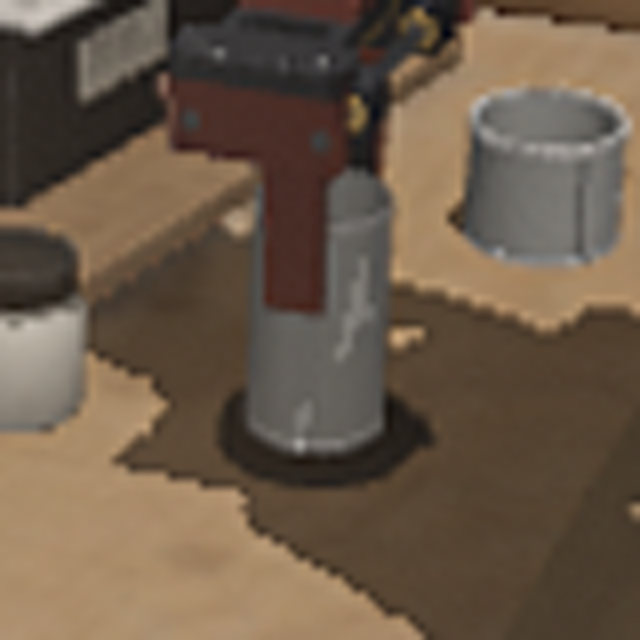

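View pics/w21.png

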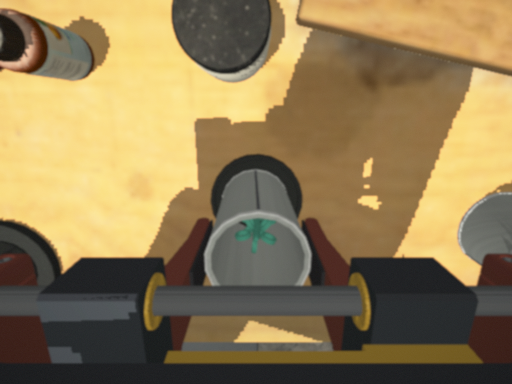

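Emit:
{"op": "arm_command", "data": {"offset": [[-0.13,0.03,0],[0,0,0.2],[0,0,0.1],[0,0,0],[0,0,0]], "twist": [[0,0,0],[0,0,0],[0,0,0],[0,0,0],[0,0,0]], "hand": [-1,-1,-1,-1,-1]}}

```text
time_s: 23.78
eef_pos: [529.8, -119.1, 86.7]
orientation: [-0.0, 1.0, -0.0, -0.0]
force: [-1.0, -0.2, -2.7]
gripper_width: 54.7
```

Emit:
{"op": "arm_command", "data": {"offset": [[0,0,0.08],[0,0,0],[0,0,0]], "twist": [[0,0,0],[0,0,0],[0,0,0]], "hand": [-1,-1,-1]}}

```text
time_s: 24.03
eef_pos: [529.9, -119.1, 86.0]
orientation: [-0.0, 1.0, 0.0, -0.0]
force: [0.8, -0.8, -3.0]
gripper_width: 54.7
```

Emit:
{"op": "arm_command", "data": {"offset": [[0,0,0.08],[0,0,0],[0,0,0]], "twist": [[0,0,0],[0,0,0],[0,0,0]], "hand": [-1,-1,-1]}}

```text
time_s: 24.28
eef_pos: [530.2, -119.1, 85.7]
orientation: [0.0, 1.0, 0.0, 0.0]
force: [-0.9, 1.3, 2.5]
gripper_width: 55.1
```

```bash
python3 - <<'E'
from h import *
fs=see(("side",),["middle_flask_mid"])
plan([530.6,-119.0,85])
f=fs["side"]
overlay(f,[],proj(f,[530,-119,30]),30,"pics/o22.png",10)
E
```

```text
side tip_of middle_flask_mid 0.95 [ 531.6 -121.2   56.1] px 286.0 183.0
t 24.38 pos [ 530.2 -119.1   85.6] w 54.9 F [-0.05  1.75  2.95]
shift world [ 0.4  0.1 -0.6] twist tool deg [-0.   -0.04  0.  ] shift tool(now) cm [ 0.04 -0.01  0.06]
```

View pics/o22.png

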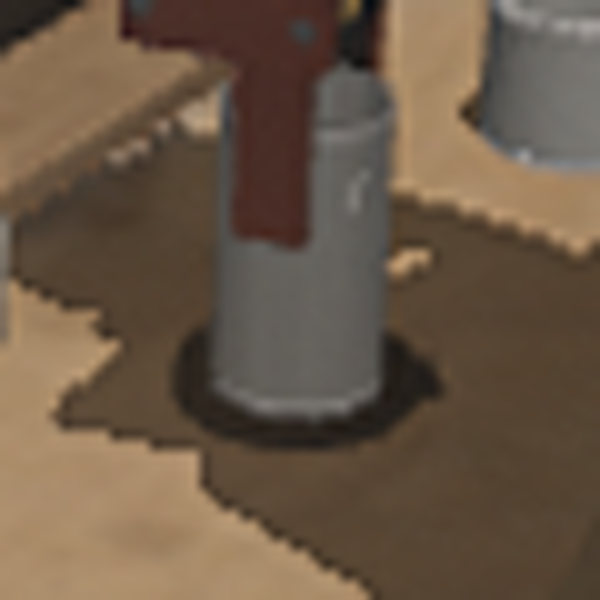

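Emit:
{"op": "arm_command", "data": {"offset": [[0,0,0],[0,0,0],[0,0,0],[0,0,0],[0,0,0],[0,0,0],[0,0,-1],[0,0,-2.5],[0,0,-3],[0,0,-3],[0,0,-3],[0,0,-1],[0,0,0],[0,0,0]], "twist": [[0,0,0],[0,0,0],[0,0,0],[0,0,0],[0,0,0],[0,0,0],[0,0,0],[0,0,0],[0,0,0],[0,0,0],[0,0,0],[0,0,0],[0,0,0],[0,0,0]], "hand": [0.4,0.5,0.7,1,1,1,1,1,1,1,1,1,1,1]}}

```text
time_s: 25.55
eef_pos: [529.9, -119.1, 220.4]
orientation: [0.0, 1.0, 0.0, 0.0]
force: [-0.7, -0.3, -1.1]
gripper_width: 87.5
```

```bash
python3 - <<'E'
from h import *
fs=see(("side","wrist"),["middle_flask_mid"])
plan([482,-335.5,220])
f=fs["side"]
a=cv2.resize(f["image"][150:230,240:330],(450,400),interpolation=cv2.INTER_CUBIC)
g=fs["wrist"]; b=cv2.resize(g["image"][110:240,180:330],(450,400),interpolation=cv2.INTER_CUBIC)
cv2.imwrite("pics/o23.png",np.hstack([a,b])[:, :800])
E
```

```text
side tip_of middle_flask_mid 0.88 [ 531.6 -122.4   55.4] px 286.0 183.0
wrist tip_of middle_flask_mid 0.68 [ 526.5 -118.6   52.2] px 256.0 177.0
t 25.75 pos [ 528.7 -118.7  218.4] w 87.8 F [ 1.02  0.74 -0.32]
shift world [ -46.7 -216.8    1.6] twist tool deg [-0.08  0.19 -0.01] shift tool(now) cm [-4.67 21.68 -0.17]
```

View pics/o23.png

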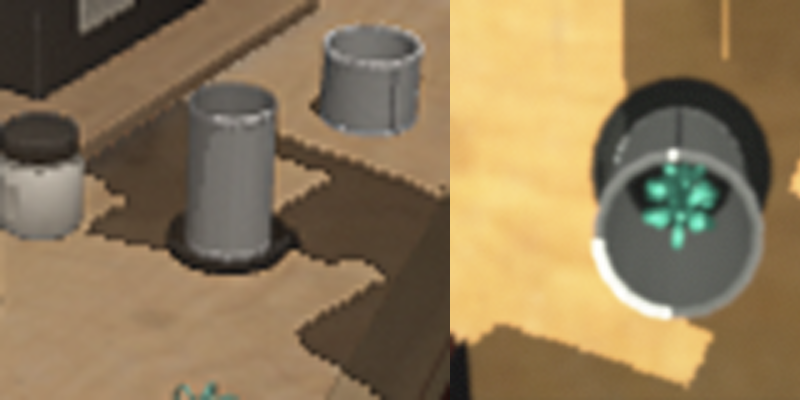

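Emit:
{"op": "arm_command", "data": {"offset": [[-0.5,1.6,0],[-0.7,3,0],[-0.7,3.2,0],[-0.7,3.2,0],[-0.7,3.2,0],[-0.7,3.2,0],[-0.6,3,0],[-0.2,1.4,0],[0,0.1,0],[0,0,0],[0,0,0]], "twist": [[0,0,0],[0,0,0],[0,0,0],[0,0,0],[0,0,0],[0,0,0],[0,0,0],[0,0,0],[0,0,0],[0,0,0],[0,0,0]], "hand": [1,1,1,1,1,1,1,1,1,1,1]}}

```text
time_s: 26.67
eef_pos: [481.8, -336.4, 219.5]
orientation: [-0.001, 1.0, 0.0, -0.001]
force: [0.3, 0.3, 0.5]
gripper_width: 87.8
```

```bash
python3 - <<'E'
from h import *
plan([502,-336,120])
f=see(("wrist",),["broad_flask_mid"])["wrist"]
overlay(f,[(502,-336,56,34.5),(502,-336,0,34.5)],proj(f,[502,-336,40]),48,"pics/o24.png",8)
E
```

```text
t 26.67 pos [ 481.8 -336.4  219.5] w 87.8 F [0.3  0.35 0.51]
shift world [ 20.2   0.4 -99.5] twist tool deg [-0.12  0.06  0.02] shift tool(now) cm [ 2.03 -0.02  9.95]
```

View pics/o24.png

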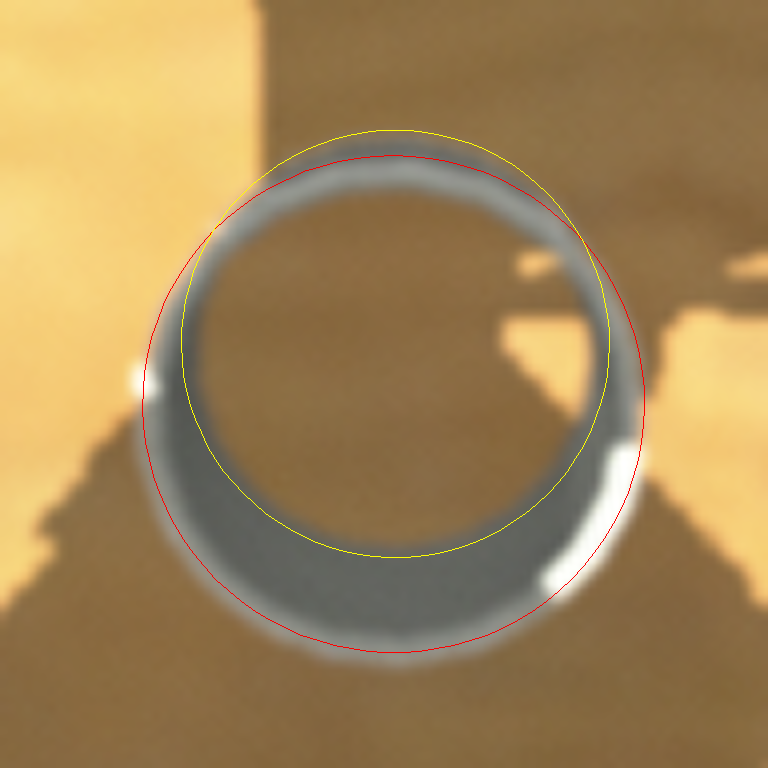

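Emit:
{"op": "arm_command", "data": {"offset": [[1.2,-0.05,0],[0.77,0,0],[0,0,2.5],[0,0,3],[0,0,3],[0,0,2.0],[0,0,0],[0,0,0],[0,0,0]], "twist": [[0,0,0],[0,0,0],[0,0,0],[0,0,0],[0,0,0],[0,0,0],[0,0,0],[0,0,0],[0,0,0]], "hand": [1,1,1,1,1,1,1,1,1]}}

```text
time_s: 27.52
eef_pos: [503.0, -338.0, 116.5]
orientation: [0.001, 1.0, 0.0, 0.001]
force: [0.4, 0.7, 0.1]
gripper_width: 87.9
```

Emit:
{"op": "arm_command", "data": {"offset": [[-0.1,-0.1,1.0],[0,0,0],[0,0,0]], "twist": [[0,0,0],[0,0,0],[0,0,0]], "hand": [1,1,1]}}

```text
time_s: 27.77
eef_pos: [500.7, -336.6, 105.6]
orientation: [0.0, 1.0, 0.0, 0.0]
force: [-0.4, 0.7, -0.3]
gripper_width: 87.9
```

Emit:
{"op": "arm_command", "data": {"offset": [[0.05,-0.1,2],[0,0,2],[0,0,1.5],[0,0,1.2],[0,0,0],[0,0,0]], "twist": [[0,0,0],[0,0,0],[0,0,0],[0,0,0],[0,0,0],[0,0,0]], "hand": [1,1,1,1,1,1]}}

```text
time_s: 28.27
eef_pos: [500.9, -335.5, 38.1]
orientation: [-0.0, 1.0, -0.0, -0.0]
force: [1.0, -0.8, 0.9]
gripper_width: 87.9
```

Emit:
{"op": "arm_command", "data": {"offset": [[0,0,0],[0,0,0],[0,0,0],[0,0,0],[0,0,0],[0,0,0]], "twist": [[0,0,0],[0,0,0],[0,0,0],[0,0,0],[0,0,0],[0,0,0]], "hand": [-1,-1,-1,-1,-1,-1]}}

```text
time_s: 28.77
eef_pos: [501.6, -335.9, 39.2]
orientation: [0.0, 1.0, 0.0, 0.001]
force: [-0.5, 0.9, 6.8]
gripper_width: 68.3
```

```bash
python3 - <<'E'
from h import *
plan([502,-336,150])
f=see(("wrist",),["broad_flask_mid"])["wrist"]
cv2.imwrite("pics/w25.png",f["image"])
E
```

```text
t 28.77 pos [ 501.6 -335.9   39.2] w 68.3 F [-0.47  0.9   6.79]
shift world [ 4.000e-01 -1.000e-01  1.108e+02] twist tool deg [ 0.04 -0.07  0.  ] shift tool(now) cm [  0.05   0.02 -11.08]
```

View pics/w25.png

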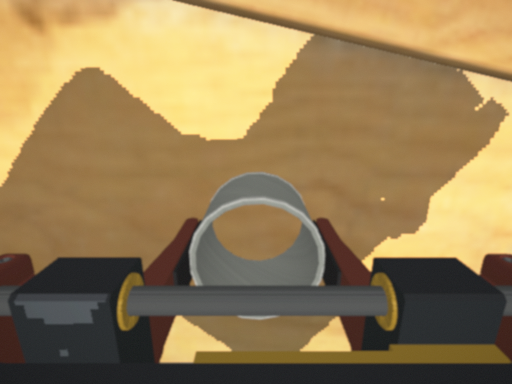

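Emit:
{"op": "arm_command", "data": {"offset": [[0,0,-0.4],[0,0,-0.8],[0,0,-1.5],[0,0,-2],[0,0,-2.2],[0,0,-2.2],[0,0,-2],[0,0,-1.2],[0,0,-0.6],[0,0,0]], "twist": [[0,0,0],[0,0,0],[0,0,0],[0,0,0],[0,0,0],[0,0,0],[0,0,0],[0,0,0],[0,0,0],[0,0,0]], "hand": [-1,-1,-1,-1,-1,-1,-1,-1,-1,-1]}}

```text
time_s: 29.7
eef_pos: [501.7, -336.1, 168.9]
orientation: [0.001, 1.0, 0.0, 0.001]
force: [0.4, -0.3, -2.0]
gripper_width: 68.6
```

Emit:
{"op": "arm_command", "data": {"offset": [[-0.6,-1.6,0],[-1.2,-3,0],[-1.2,-3.3,0],[-1.2,-3.3,0],[-1.2,-3.3,0],[-1.2,-3.3,0],[-0.8,-3.3,0],[-0.6,-3.3,0],[0,-3.3,0],[0,-3.3,0],[0,-3.3,0],[0,-3.3,0],[0,-3,0],[0,-2,0],[0,-1,0],[0,0,0],[0,0,0]], "twist": [[0,0,0],[0,0,0],[0,0,0],[0,0,0],[0,0,0],[0,0,0],[0,0,0],[0,0,0],[0,0,0],[0,0,0],[0,0,0],[0,0,0],[0,0,0],[0,0,0],[0,0,0],[0,0,0],[0,0,0]], "hand": [-1,-1,-1,-1,-1,-1,-1,-1,-1,-1,-1,-1,-1,-1,-1,-1,-1]}}

```text
time_s: 31.12
eef_pos: [420.6, 100.2, 166.7]
orientation: [0.0, 1.0, 0.001, -0.001]
force: [0.7, -0.3, -2.5]
gripper_width: 68.6
```

```bash
python3 - <<'E'
from h import *
plan([420,110,170])
f=see(("wrist",),["broad_flask_mid","broad_tree"])["wrist"]
cv2.imwrite("pics/w26.png",f["image"])
E
```

```text
t 31.12 pos [420.6 100.2 166.7] w 68.6 F [ 0.69 -0.34 -2.5 ]
shift world [-0.6  9.8  3.3] twist tool deg [0.03 0.07 0.09] shift tool(now) cm [-0.06 -0.98 -0.33]
wrist tip_of broad_tree 0.62 [462.5 111.9   3.1] px 245.0 138.0
```

View pics/w26.png

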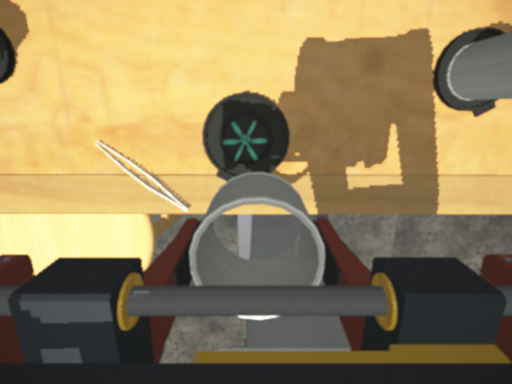

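```bash
python3 - <<'E'
from h import *
f=ctrl.grab_frame("wrist"); s,p,R=st()
x,y=base_fit(f,464,110,46.5,"pics/o27.png",thr=85)
print(p,proj(f,[x,y,46]))
zf=p[2]-39
overlay(f,[(p[0],p[1],zf+56,34.5),(p[0],p[1],zf,34.5)],(258,240),70,"pics/o28.png",6)
E
```

```text
fit 463.5 110.1 r 44.9 n 120 mad 0.15
[421.09599078  99.33188258 167.12869031] [243.9437043  142.65638548]
```

View pics/o27.png

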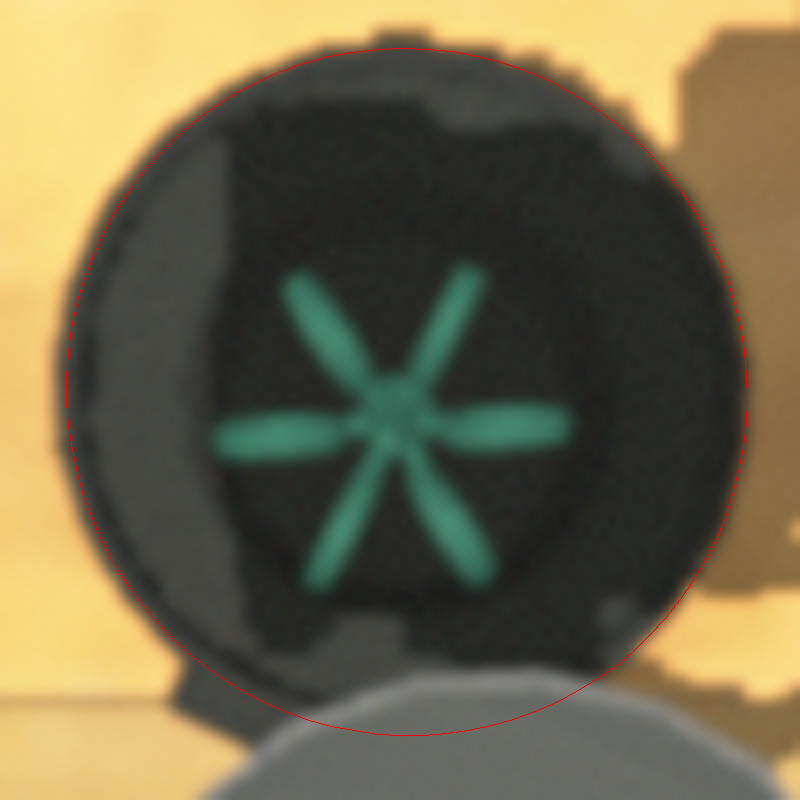

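View pics/o28.png

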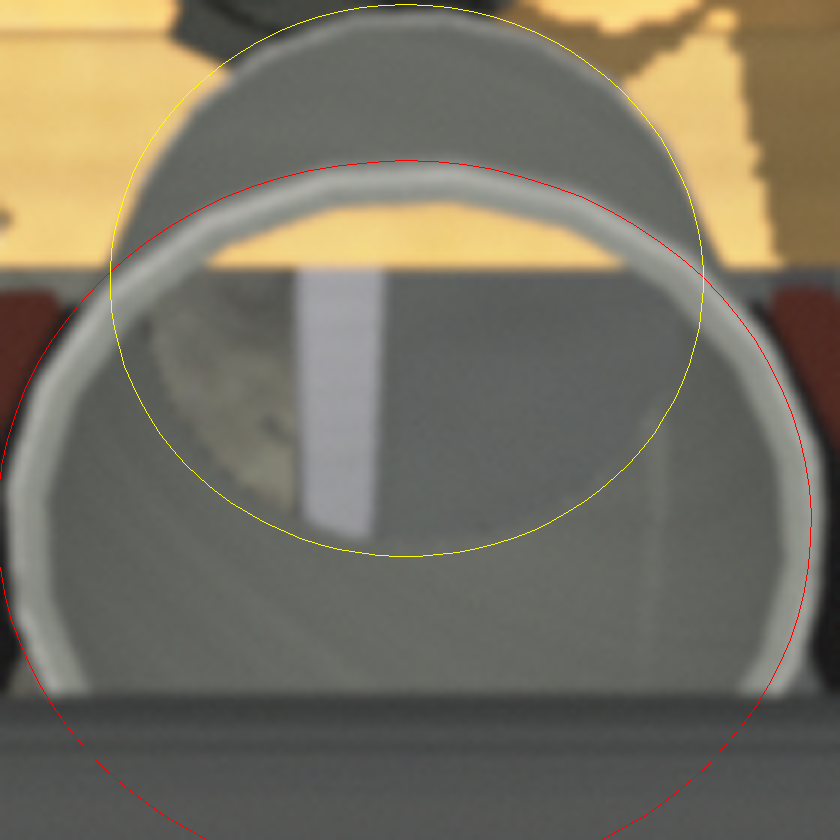

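Emit:
{"op": "arm_command", "data": {"offset": [[0.6,-0.2,0],[1,-0.4,0],[1.2,-0.4,0],[1,-0.15,0],[0.5,0,0.6],[0,0,1.0],[0,0,1.0],[0,0,0.8],[0,0,0],[0,0,0]], "twist": [[0,0,0],[0,0,0],[0,0,0],[0,0,0],[0,0,0],[0,0,0],[0,0,0],[0,0,0],[0,0,0],[0,0,0]], "hand": [-1,-1,-1,-1,-1,-1,-1,-1,-1,-1]}}

```text
time_s: 32.15
eef_pos: [463.7, 111.8, 132.7]
orientation: [0.0, 1.0, -0.0, -0.001]
force: [-0.1, -0.2, -2.1]
gripper_width: 68.6
```

```bash
python3 - <<'E'
from h import *
fs=see(("side","top"),["broad_flask_mid"])
plan([464.8,111.4,45]);s,p,R=st()
f=fs["side"]
C=[(p[0]-.8,p[1]-.9,p[2]-39,34.5),(464,110.5,10,46.5),(464,110.5,46,21.5)]
overlay(f,C,proj(f,[464,110,60]),44,"pics/o29.png",8)
f=fs["top"]
overlay(f,C,proj(f,[464,110,60]),30,"pics/o30.png",10)
E
```

```text
side tip_of broad_flask_mid 0.77 [774.5 -42.7  29.8] px 206.0 187.0
side tip_of broad_flask_mid 0.56 [465.  111.3 123.9] px 281.0 202.0
top tip_of broad_flask_mid 0.87 [771.2 -46.5  26.3] px 279.0 135.0
top tip_of broad_flask_mid 0.57 [458.8 110.  124.4] px 222.0 235.0
top tip_of broad_flask_mid 0.51 [6.421e+02 1.250e+01 1.000e-01] px 259.0 179.0
t 32.35 pos [464.5 111.9 133.8] w 68.3 F [ 0.57 -0.32 -1.52]
shift world [  0.3  -0.5 -88.8] twist tool deg [-0.01 -0.06  0.  ] shift tool(now) cm [0.02 0.05 8.88]
```

View pics/o29.png

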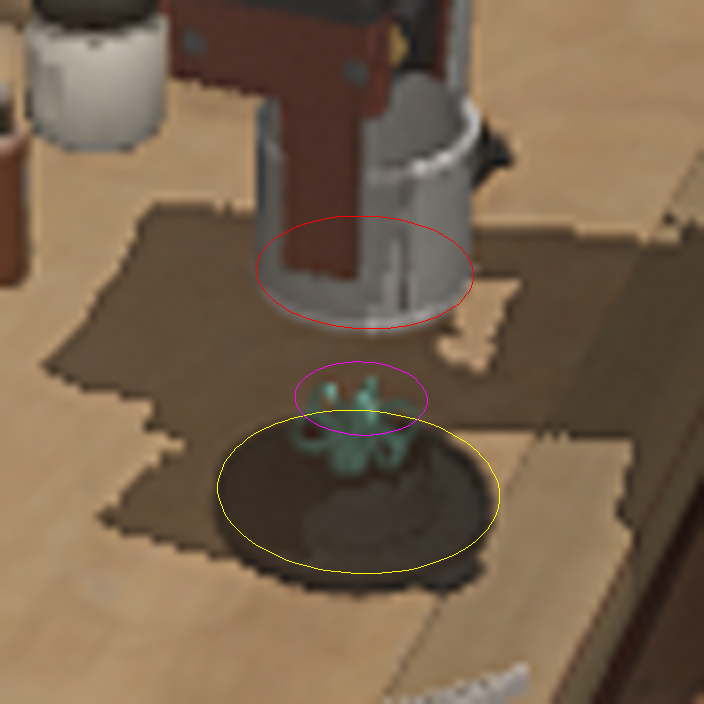

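View pics/o30.png

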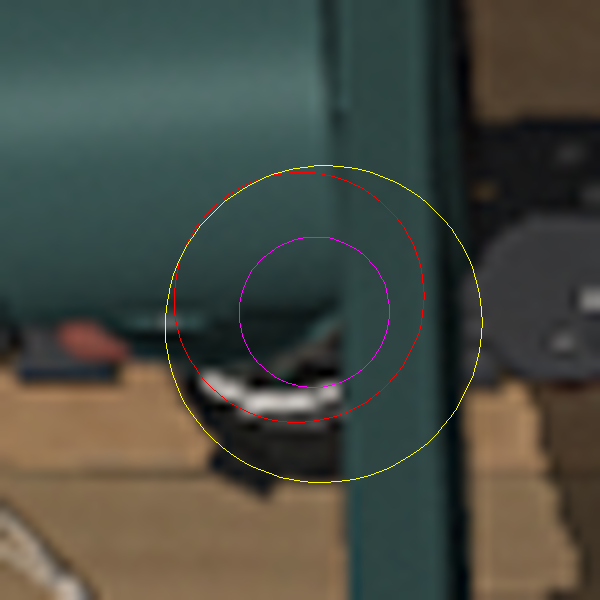

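Emit:
{"op": "arm_command", "data": {"offset": [[0.06,0,0.4],[0,0,0.8],[0,0,0.8],[0,0,0.8],[0,0,0.8],[0,0,0.8],[0,0,0.8],[0,0,0.8],[0,0,0.8],[0,0,0.5],[0,0,0],[0,0,0]], "twist": [[0,0,0],[0,0,0],[0,0,0],[0,0,0],[0,0,0],[0,0,0],[0,0,0],[0,0,0],[0,0,0],[0,0,0],[0,0,0],[0,0,0]], "hand": [-1,-1,-1,-1,-1,-1,-1,-1,-1,-1,-1,-1]}}

```text
time_s: 33.35
eef_pos: [464.5, 111.9, 59.9]
orientation: [-0.0, 1.0, -0.0, -0.0]
force: [0.5, 0.2, -2.4]
gripper_width: 67.9
```

```bash
python3 - <<'E'
from h import *
fs=see(("side","wrist"),["broad_flask_mid"])
plan([464.8,111.4,45]);s,p,R=st()
f=fs["side"]
overlay(f,[],proj(f,[464,110,30]),44,"pics/o31.png",8)
f=fs["wrist"]
cv2.imwrite("pics/w31.png",f["image"])
E
```

```text
side tip_of broad_flask_mid 0.94 [775.3 -43.9  27.9] px 206.0 187.0
wrist tip_of broad_flask_mid 0.42 [459.2 111.6   5.8] px 256.0 218.0
t 33.55 pos [465.1 112.   60.7] w 68.6 F [ 0.49  0.37 -2.95]
shift world [ -0.3  -0.6 -15.7] twist tool deg [-0.01 -0.06  0.  ] shift tool(now) cm [-0.03  0.06  1.57]
```

View pics/o31.png

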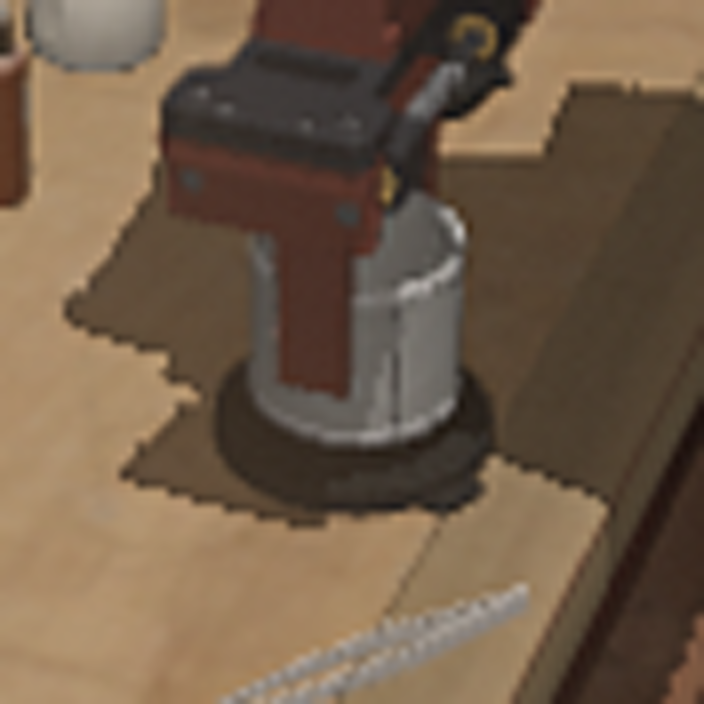

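View pics/w31.png

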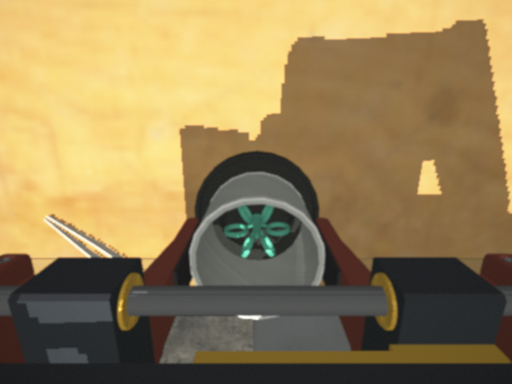

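Emit:
{"op": "arm_command", "data": {"offset": [[0,0,0.4],[0,0,0.4],[0,0,0.3],[0,0,0.2],[0,0,0],[0,0,0]], "twist": [[0,0,0],[0,0,0],[0,0,0],[0,0,0],[0,0,0],[0,0,0]], "hand": [-1,-1,-1,-1,-1,-1]}}

```text
time_s: 34.05
eef_pos: [464.5, 111.9, 47.0]
orientation: [-0.0, 1.0, -0.0, -0.0]
force: [-1.0, -0.4, -1.9]
gripper_width: 68.5
```

Emit:
{"op": "arm_command", "data": {"offset": [[0,0,0.1],[0,0,0],[0,0,0]], "twist": [[0,0,0],[0,0,0],[0,0,0]], "hand": [-1,-1,-1]}}

```text
time_s: 34.3
eef_pos: [464.7, 111.9, 46.3]
orientation: [-0.0, 1.0, -0.0, 0.0]
force: [-0.1, 0.6, -3.5]
gripper_width: 68.7
```

Emit:
{"op": "arm_command", "data": {"offset": [[0,0,0.08],[0,0,0],[0,0,0]], "twist": [[0,0,0],[0,0,0],[0,0,0]], "hand": [-1,-1,-1]}}

```text
time_s: 34.55
eef_pos: [464.7, 111.9, 45.5]
orientation: [-0.0, 1.0, 0.0, -0.0]
force: [-0.1, -0.6, -2.7]
gripper_width: 68.2
```

Emit:
{"op": "arm_command", "data": {"offset": [[0,0,0.05],[0,0,0],[0,0,0]], "twist": [[0,0,0],[0,0,0],[0,0,0]], "hand": [-1,-1,-1]}}

```text
time_s: 34.8
eef_pos: [464.8, 111.9, 45.2]
orientation: [-0.0, 1.0, 0.0, 0.0]
force: [-1.2, 0.2, 2.5]
gripper_width: 68.5
```

Contact at the expected seat height. Release and rise.

Emit:
{"op": "arm_command", "data": {"offset": [[0,0,0],[0,0,0],[0,0,0],[0,0,0],[0,0,0],[0,0,-0.5],[0,0,-1.5],[0,0,-3],[0,0,-3],[0,0,-3],[0,0,-3],[0,0,-3],[-1,0,-2],[0,0,0],[0,0,0],[0,0,0]], "twist": [[0,0,0],[0,0,0],[0,0,0],[0,0,0],[0,0,0],[0,0,0],[0,0,0],[0,0,0],[0,0,0],[0,0,0],[0,0,0],[0,0,0],[0,0,0],[0,0,0],[0,0,0],[0,0,0]], "hand": [0.7,0.8,1,1,1,1,1,1,1,1,1,1,1,1,1,1]}}

```text
time_s: 36.13
eef_pos: [454.2, 111.8, 234.4]
orientation: [0.0, 1.0, 0.0, -0.0]
force: [0.2, 0.8, 0.1]
gripper_width: 87.7
```

```bash
python3 - <<'E'
from h import *
fs=see(("side","top","wrist"),["slim_flask_mid","middle_flask_mid","broad_flask_mid","tweezers","dropper_bottle","wax_jar"])
plan([430,110,230])
f=fs["side"]
C=[(464,110.5,62,34.5),(547.6,373,142,20),(530,-119.5,102,27)]
cv2.imwrite("pics/s33.png",cv2.resize(f["image"][140:320,140:340],(800,600),interpolation=cv2.INTER_CUBIC)[:, :])
f=fs["wrist"];cv2.imwrite("pics/w33.png",f["image"])
overlay(f,C[:1]+[(464,110.5,10,46.5)],proj(f,[464,110,40]),64,"pics/o33.png",6)
f=fs["top"];cv2.imwrite("pics/t33.png",f["image"])
E
```

```text
side tip_of slim_flask_mid 0.77 [551.4 374.5  71.7] px 200.0 272.0
side tip_of middle_flask_mid 0.85 [ 534.5 -118.5   58.8] px 285.0 182.0
side tip_of broad_flask_mid 0.87 [466.3 111.9  33.3] px 279.0 232.0
side tip_of broad_flask_mid 0.56 [774.3 -43.4  29.3] px 206.0 187.0
side tip_of dropper_bottle 0.59 [643.6  22.9   0. ] px 234.0 213.0
side tip_of wax_jar 0.89 [ 6.553e+02 -1.020e+02 -6.000e-01] px 247.0 194.0
side tip_of wax_jar 0.27 [425.4 230.7  -0.6] px 278.0 274.0
top tip_of slim_flask_mid 0.6 [421.8 225.3   2. ] px 186.0 251.0
top tip_of slim_flask_mid 0.56 [546.2 374.8  70.9] px 131.0 205.0
top tip_of middle_flask_mid 0.63 [ 524.6 -115.1   57.3] px 303.0 215.0
top tip_of broad_flask_mid 0.69 [771.1 -45.9  28. ] px 279.0 135.0
top tip_of tweezers 0.54 [422.3 228.    2.7] px 185.0 251.0
top tip_of dropper_bottle 0.65 [ 5.444e+02  3.718e+02 -2.000e-01] px 139.0 209.0
top tip_of dropper_bottle 0.53 [645.2  13.1   1. ] px 259.0 177.0
top tip_of wax_jar 0.66 [ 652.7 -101.4    1.1] px 297.0 175.0
wrist tip_of middle_flask_mid 0.96 [ 525.3 -116.8   55.1] px 462.0 110.0
wrist tip_of tweezers 0.97 [422.  229.7  -2.7] px 172.0 186.0
wrist tip_of dropper_bottle 0.66 [641.3  23.1   4.7] px 332.0 6.0
wrist tip_of dropper_bottle 0.36 [ 529.2 -115.5   54.9] px 462.0 106.0
t 37.18 pos [454.7 111.9 235. ] w 87.8 F [-0.59  0.62  0.23]
shift world [-24.7  -1.9  -5. ] twist tool deg [-0.01 -0.    0.  ] shift tool(now) cm [-2.47  0.19  0.5 ]
```

View pics/s33.png

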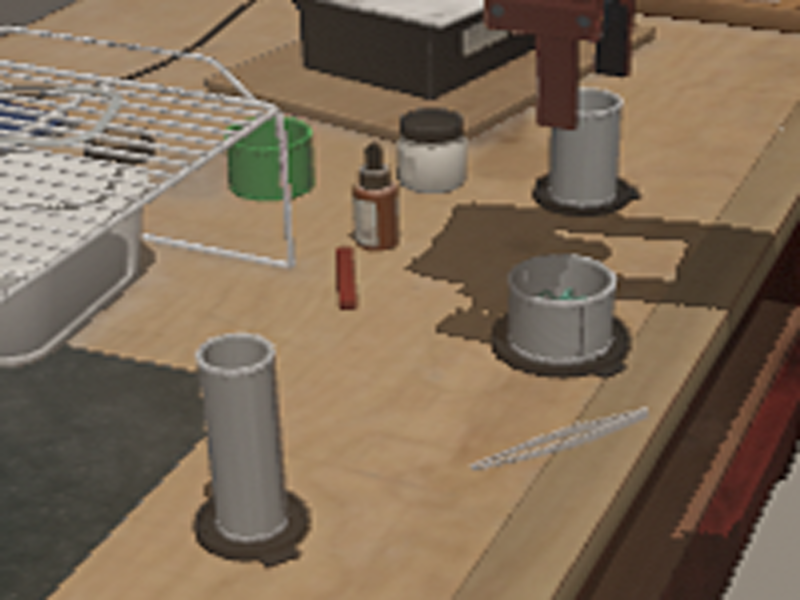

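View pics/o33.png

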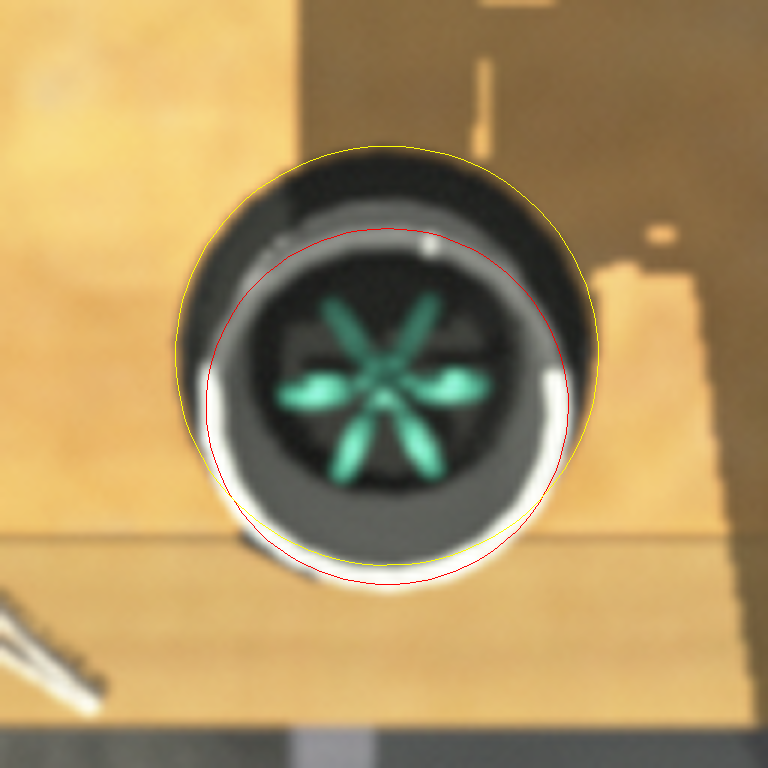

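View pics/t33.png

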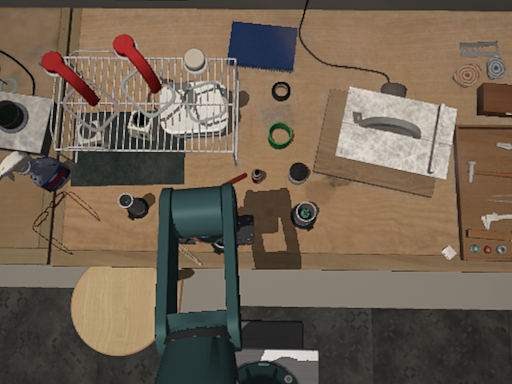

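```bash
python3 -c "
from cell import ctrl
print(ctrl.sign_off())"
```

```text
the job is handed in; nothing more can be done
None
```

I took the nest apart and set all three flasks on their own bases: slim first, then middle, then broad. Each was lowered slowly until the wrist force showed it had touched down, within about 1 mm of the expected seat height. I then released each one and moved clear, and handed in the job at about 37 s. No verdict came back.

**Placement:** The last side and wrist pictures show every flask upright inside its rubber lip. Looking down the bores, the wax was centred and below the rim. The broad flask's rim fell where a seated flask's should, within about a millimetre by eye.

**Bystanders:** The tweezers, dropper bottle and jar were found where they started, within the detectors' few millimetres. The green ring was not touched.

**Disagreements:**
- The cameras differed by 1–3 mm on the tree and flask positions. I averaged them, and moved the middle flask about 1.3 mm after a side view, just before seating it.
- The detectors put the slim flask 70.9–75.4 mm up and the middle one 52–59 mm, against 74 and 54 mm when seated. I relied on the contact heights instead.
- A few detector labels were plainly wrong, such as a tweezers spot reported as the slim flask, and I ignored them.

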